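# Close up the blank bars on the sloping rack with a pressed straightedge

### The arm

A 7-joint arm with a two-finger parallel gripper is mounted at the origin on the work surface; the furniture and walls round the work are solid. World frame = base frame: x ahead of the robot, y to its left, z up, the work surface at z = 0. Lengths are in mm, angles in rad, forces in N, time in s.
With the tool pointing down it reaches from about 400 to 925 mm from the base axis. Payload 5.6 kg.
Tool frame: the origin (TCP) lies at the very end of the fingers, on their centre line; the grasp point (between the pads) lies 19 mm behind it; z points along the fingers, x is the direction in which the jaws open and shut, and the axes are right-handed (so a half turn about z gives the same grasp; the last joint's range is limited). The gripper opens to 85 mm and grips with 20 to 120 N. Pads are 22 mm wide; open, the fingers measure 114 mm over their backs; the gripper's body (76 mm by 85 mm) begins 54 mm behind the grasp point. The pads swing forward as they close: fully open they stand 13 mm farther back than shut.
Start: joints at [-1.274, 0.468, -0.012, 1.603, 0.006, 1.071, -0.056], TCP at [216.684, 612.826, 231.29] pointing down, gripper open.
Joint ranges: [-2.53, 2.53], [-0.31, 2.02], [-1.57, 1.55], [0.28, 2.44], [-1.29, 4.43], [0.15, 1.84], [-2.92, 2.92]. Speed limits (rad/s): [2.57, 2.57, 3.14, 3.14, 3.14, 3.14, 3.14].

### API

Orientations are given as [roll, pitch, yaw] about the fixed x, y, z axes, in that order (R = Rz(yaw) Ry(pitch) Rx(roll)).
In Python, from bench import monitor, snapshot, get_calibration, close_job gives the robot as it stands.
- The arm moves only by the shell command python3 -m jog 'ROWS'. ROWS is JSON, a list of rows, each an object with "fingers": the finger opening in cm, from 0 to 8.54; "translation": the shift along the tool's x, y, z in cm, a list of three; "turn": the turn, a rotation vector about the tool's x, y, z in rad, a list of three. A call has 1 to 5 rows; each row is the pose to reach, as a shift and turn from the pose commanded when the call began, along the tool's axes at that moment; what a row does not reach only later rows make up. A row lasts 1/12 s, in which the tool goes at most 41.7 mm and 7.16 degrees, less where a joint would pass 70% of its speed; a pose out of reach is approached as far as the arm can. A call with a gripper value outside its range is refused whole. The fingers move at their own pace and stop on an object; the grip force is fixed at half the most. Time passes only in rows, so rows that repeat a pose let the fingers close. It gives the time, the measured TCP pose, the force and the opening at its end, in the units of the state.
- monitor.sense(): the state, without advancing time (a new reading comes with each control period).
- snapshot(name): name is "scene" or "top" or "wrist"; returns the picture (480x640x3 uint8, red, green, blue); there is no depth.
- get_calibration(name): a dict with "camera_matrix" (3x3 intrinsics, pixels), "world_to_cam" (4x4, takes a point from world to camera coordinates); the wrist camera has in their place "tool_from_camera" (4x4, takes a point from camera to tool coordinates, whose origin is the TCP and whose axes are the tool frame's). Camera axes: x right, y down, z forward; pixel columns grow to the right and rows downward; lengths in mm; the calibration is good to about 2 mm. The wrist camera is an equidistant fisheye: a pixel r from the principal point sees the ray r / f radians off the axis. A picture is of the moment at which its call begins: read the wrist's pose just before it. get_calibration takes no time and is no camera call.
- close_job(): hands the job in, once; it reports no verdict.
The state is a dict: "t": time; "joints": joint angles; "joint_velocities": joint speeds; "joint_torque": joint torques, N m; "ee_pos": TCP position; "eef_rot": TCP orientation; "contact_force": force on the tool from outside, world axes, zero at the start; "torque": the same for the moment, N m; "finger_gap": finger opening in mm.
Only numpy, scipy, OpenCV 4.12 (cv2) and the standard library are available. Lean on these libraries where they do the work, as an engineer would, in place of code of your own. Each camera call takes 0.05 s, during which the arm holds its last target. There are 200 camera calls.

### The job

Pick up the straightedge block and set its sole flat on the sloping bed of the rack, beyond the loose bars at the open end. Keeping it square and pressed on the bed with a light, steady pressure of about 10 N all the way (find the bed by touch: how far the sole stands out is not known), sweep it along and push the three bars together as one group, with no gaps, against the end stop, still lying flat and resting on the lower lip. Then put the block back in its stand and leave the things around undisturbed.

Things in the scene. Friction and masses are not known exactly. Their poses are not given: they have to be found in the camera images.
- rack: fixed sloping steel rack, foot plate 108 x 214 mm, about 72 mm high at its far edge; it carries the bed. Origin: centre of the underside of the foot; x from its low side (facing the robot) to its high side, y along it towards the open end, z up
- bed: flat aluminium plate on stiff springs (30 N per mm, straight in), rising 22 deg away from the robot. Origin on its face, 52 mm over the bench; x up the slope, y to the open end, z out of the face. Face x -50 to 56, y -95 to 97 mm. Lip 8 mm proud on the low edge, inner face x = -50; end stop 18 mm proud at the -y end, inner face y = -95; +y end open
- bar_a: loose steel bar 80 x 24 x 10 mm, 0.1 kg, on the bed, long side up the slope, foot on the lip; the one nearest the end stop. Origin: centre of its underside; x up the slope, y to the open end, z out of the bed. On the lip its origin is at bed x = -10 mm; against the stop at bed y = -83 mm
- bar_b: same bar, the middle one of the three. Touching bar_a, their origins are 24 mm apart
- bar_c: same bar, the one nearest to the open end. When the three are closed up its far face is at bed y = -23 mm
- block: straightedge block 0.24 kg: grey handle 62 long (x), 20 thick (y), 60 high on a flange 112 x 20 mm; below it a steel sole 80 x 20 mm, firmly clamped at a setting not known beforehand: its flat underside is 34 to 40 mm below the origin, which is the centre of the flange's underside; z up. Grip the handle across y. Same after a half turn about z. Sole clears the lip with the centre above bed x = -9 mm
- stand: fixed steel stand holding the block: foot 122 x 46 mm and two posts 100 mm apart (x), tops 50 mm high, on which the ends of the block's flange rest between low cheeks (26 mm apart, 10 mm high). Origin: centre of the underside; x along its length, z up. The block's origin starts 50 mm above it. A monitor 430 mm high stands to its left
- spool: bystander: spool of solder wire, 56 mm wide, 44 mm high; origin under its centre
- brown_bottle: bystander: small brown bottle with a black cap, 27 mm wide, 57 mm high; origin under its centre
- label_reel: bystander: white roll of labels lying flat, 70 mm wide, 30 mm high; origin under its centre
- setting_block: bystander: plain steel block 30 x 50 x 22 mm; origin under its centre
Things that resemble listed ones, but are neither listed nor needed, are in the scene too. What is shaped like the bar_b but pink is not meant. Leave any green look-alike of the bar_c alone.

How it is judged:
By the outcome, as a careful person would: the job done as asked, in the order asked, and still so for the second after the job is handed in, with the robot touching nothing.
It also fails if it takes over 72 s, if anything falls off the work surface, if the arm or the gripper's body presses on something with over 40 N, if the wrist force passes 120 N, or if a joint passes its speed limit or range.

## Working session

There is one attempt and no reset: what is moved stays moved. The work goes in short steps, Python scripts to look and compute and a shell command to move; the robot and the scene stay as the last step left them, time stands still between calls to the robot, and variables do not carry over. Pictures are saved under pics/ and viewed, on a budget of 10 in all, crops included, one or two more only if the job needs it, and the job is handed in when it is done.

```bash
ls; mkdir -p pics
python3 - <<'E'
from bench import *
import cv2,numpy as np
np.set_printoptions(precision=4,suppress=True)
print(monitor.sense())
for n in("scene","top","wrist"):
    c=get_calibration(n);print(n,c)
    im=snapshot(n);cv2.imwrite(f"pics/{n}0.png",im[...,::-1])
E
```

```text
pics
{'t': 0.0, 'joints': array([-1.274 ,  0.4684, -0.0116,  1.6036,  0.006 ,  1.0714, -0.0563]), 'joint_velocities': array([ 0.0007,  0.0013,  0.0017,  0.0012, -0.0001, -0.0016,  0.0002]), 'joint_torque': array([ -0.0023, -53.2393,   0.0202, -25.1301,   0.0113,   0.008 ,
        -0.    ]), 'ee_pos': array([216.5398, 612.2691, 230.3097]), 'eef_rot': array([3.1414, 0.0018, 1.2309]), 'contact_force': array([ 0.178 , -0.2301,  0.2835]), 'torque': array([-0.0283, -0.0628, -0.0086]), 'finger_gap': 85.29238083613646}
scene {'camera_matrix': array([[581.2869,   0.    , 320.322 ],
       [  0.    , 581.2869, 243.4178],
       [  0.    ,   0.    ,   1.    ]]), 'world_to_cam': array([[  -0.7189,   -0.6951,   -0.0028,  196.5705],
       [  -0.6   ,    0.6226,   -0.5023,  389.5736],
       [   0.3509,   -0.3595,   -0.8647, 1277.8561],
       [   0.    ,    0.    ,    0.    ,    1.    ]])}
top {'camera_matrix': array([[516.5698,   0.    , 324.5273],
       [  0.    , 516.5698, 235.2014],
       [  0.    ,   0.    ,   1.    ]]), 'world_to_cam': array([[   0.0052,   -0.9995,   -0.0305, -120.4955],
       [  -0.9837,    0.0004,   -0.18  ,  467.6422],
       [   0.1799,    0.0309,   -0.9832, 1099.6064],
       [   0.    ,    0.    ,    0.    ,    1.    ]])}
wrist {'camera_matrix': array([[371.6483,   0.    , 316.416 ],
       [  0.    , 371.6483, 238.7481],
       [  0.    ,   0.    ,   1.    ]]), 'tool_from_camera': array([[   1.    ,   -0.0013,    0.0005,    0.0317],
       [   0.0011,    0.9568,    0.2906,  -74.4073],
       [  -0.0008,   -0.2906,    0.9568, -142.4963],
       [   0.    ,    0.    ,    0.    ,    1.    ]])}
```

View pics/scene0.png

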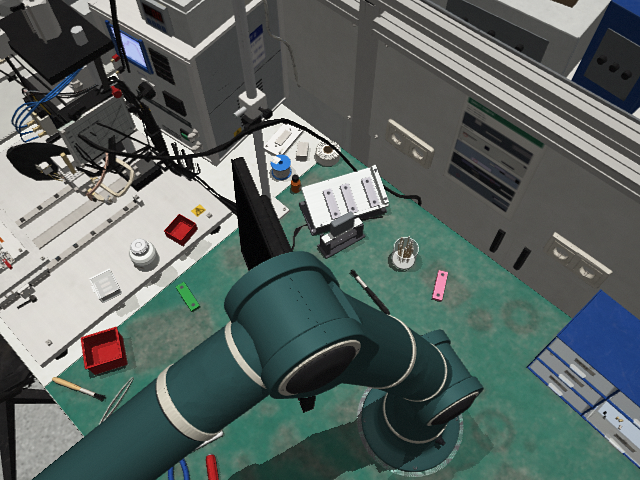

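View pics/top0.png

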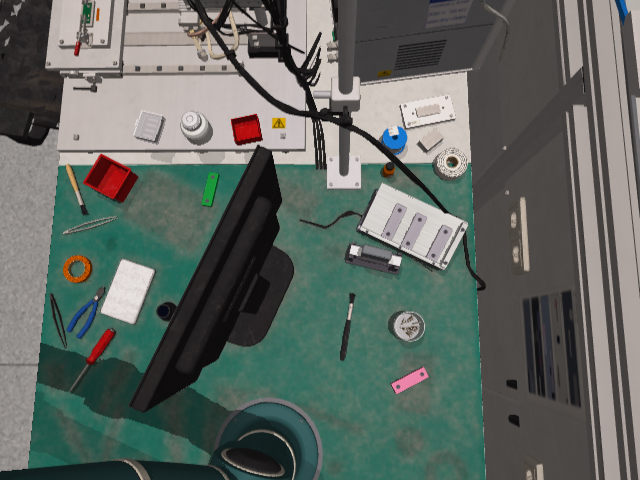

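The scene view shows the rack around (345,195), the block in its stand at (342,232), and the monitor at (258,215) between them and the arm. In the top view the rack is at (412,227) with bars at (394,218), (413,232) and (433,240). The end stop is at right (455,248), the block is at (373,258), and a black cable hangs from (340,115) to (470,235). Next I'll triangulate the monitor's top edge and the cable.

```bash
cat > h.py <<'E'
import numpy as np,cv2
from bench import *
from scipy.spatial.transform import Rotation as R
np.set_printoptions(precision=3,suppress=True)
def ray(n,u,v,pose=None):
    c=get_calibration(n);K=c["camera_matrix"]
    x=(u-K[0,2])/K[0,0];y=(v-K[1,2])/K[1,1]
    if n!="wrist":
        T=np.linalg.inv(c["world_to_cam"]);d=np.array([x,y,1.])
    else:
        r=np.hypot(x,y);d=np.array([x/r*np.sin(r),y/r*np.sin(r),np.cos(r)])
        P=np.eye(4);P[:3,:3]=R.from_euler('xyz',pose[1]).as_matrix();P[:3,3]=pose[0];T=P@c["tool_from_camera"]
    return T[:3,3],T[:3,:3]@(d/np.linalg.norm(d))
def onz(n,u,v,z,pose=None):
    o,d=ray(n,u,v,pose);return o+d*(z-o[2])/d[2]
def proj(n,p,pose=None):
    c=get_calibration(n);K=c["camera_matrix"]
    if n!="wrist":
        q=c["world_to_cam"]@np.r_[p,1];return q[:2]/q[2]*K[0,0]+K[:2,2]
    P=np.eye(4);P[:3,:3]=R.from_euler('xyz',pose[1]).as_matrix();P[:3,3]=pose[0]
    q=np.linalg.inv(P@c["tool_from_camera"])@np.r_[p,1];r=np.hypot(q[0],q[1]);a=np.arctan2(r,q[2])
    return K[:2,2]+K[0,0]*a*q[:2]/r
def tri(o1,d1,o2,d2):
    A=np.c_[d1,-d2];s=np.linalg.lstsq(A,o2-o1,rcond=None)[0];a=o1+d1*s[0];b=o2+d2*s[1];return (a+b)/2,np.linalg.norm(a-b)
def move(tgt,rpy,st=None):
    "shift (cm) and rotvec from measured pose to target, in tool axes"
    st=st or monitor.sense();A=R.from_euler('xyz',st["eef_rot"]);B=R.from_euler('xyz',rpy)
    return A.inv().apply(np.array(tgt)-st["ee_pos"])/10,(A.inv()*B).as_rotvec()
E
python3 - <<'E'
from h import *
for u,v in[(262,148),(282,158),(135,400),(150,410)]: print("mon",onz("top",u,v,430))
for u,v in[(327,255),(327,255)]:pass
for z in(0,60):
  for u,v in[(369,185),(359,232),(466,222),(443,270),(347,260),(402,268)]: print(z,(u,v),onz("top",u,v,z)[:2])
# cable: intersect top-view points with scene polyline by scanning z
pts=[(350,117),(380,135),(400,155),(425,188),(450,215),(465,235),(480,285)]
for p in pts:
  print(p,[(z,proj("scene",onz("top",*p,z)).round().tolist()) for z in(0,50,100,150,200,250,300,400)])
E
```

```text
mon [528.99 -37.59 430.  ]
mon [513.234 -67.842 430.   ]
mon [166.268 128.065 430.   ]
mon [153.306 106.335 430.   ]
0 (369, 185) [ 593.836 -220.809]
0 (359, 232) [ 482.764 -196.865]
0 (466, 222) [ 505.806 -440.433]
0 (443, 270) [ 395.881 -384.431]
0 (347, 260) [ 418.257 -169.297]
0 (402, 268) [ 400.247 -292.922]
60 (369, 185) [ 576.736 -217.392]
60 (359, 232) [ 471.401 -194.684]
60 (466, 222) [ 493.252 -425.672]
60 (443, 270) [ 389.006 -372.563]
60 (347, 260) [ 410.225 -168.54 ]
60 (402, 268) [ 393.146 -285.78 ]
(350, 117) [(0, [238.0, 179.0]), (50, [241.0, 173.0]), (100, [244.0, 166.0]), (150, [247.0, 158.0]), (200, [250.0, 151.0]), (250, [254.0, 142.0]), (300, [258.0, 133.0]), (400, [267.0, 112.0])]
(380, 135) [(0, [268.0, 174.0]), (50, [270.0, 167.0]), (100, [273.0, 160.0]), (150, [276.0, 153.0]), (200, [279.0, 145.0]), (250, [282.0, 137.0]), (300, [285.0, 128.0]), (400, [293.0, 108.0])]
(400, 155) [(0, [292.0, 174.0]), (50, [294.0, 168.0]), (100, [297.0, 161.0]), (150, [299.0, 154.0]), (200, [302.0, 146.0]), (250, [304.0, 137.0]), (300, [307.0, 128.0]), (400, [314.0, 108.0])]
(425, 188) [(0, [327.0, 178.0]), (50, [329.0, 172.0]), (100, [330.0, 165.0]), (150, [332.0, 158.0]), (200, [335.0, 150.0]), (250, [337.0, 141.0]), (300, [339.0, 132.0]), (400, [345.0, 112.0])]
(450, 215) [(0, [357.0, 180.0]), (50, [359.0, 173.0]), (100, [360.0, 166.0]), (150, [362.0, 159.0]), (200, [363.0, 151.0]), (250, [365.0, 143.0]), (300, [367.0, 133.0]), (400, [372.0, 113.0])]
(465, 235) [(0, [378.0, 183.0]), (50, [379.0, 176.0]), (100, [380.0, 169.0]), (150, [381.0, 162.0]), (200, [383.0, 154.0]), (250, [384.0, 145.0]), (300, [386.0, 136.0]), (400, [390.0, 115.0])]
(480, 285) [(0, [416.0, 200.0]), (50, [417.0, 193.0]), (100, [418.0, 186.0]), (150, [418.0, 178.0]), (200, [419.0, 170.0]), (250, [420.0, 161.0]), (300, [421.0, 151.0]), (400, [423.0, 129.0])]
```

Run:
```python
import cv2,numpy as np
a=cv2.imread("pics/scene0.png")[90:270,230:430];b=cv2.imread("pics/top0.png")[100:280,300:500]
cv2.imwrite("pics/c1.png",np.hstack([cv2.resize(x,None,fx=2,fy=3.3 if 0 else 2,interpolation=cv2.INTER_CUBIC) for x in(a,b)]))
```

```text
(no output)
```

View pics/c1.png

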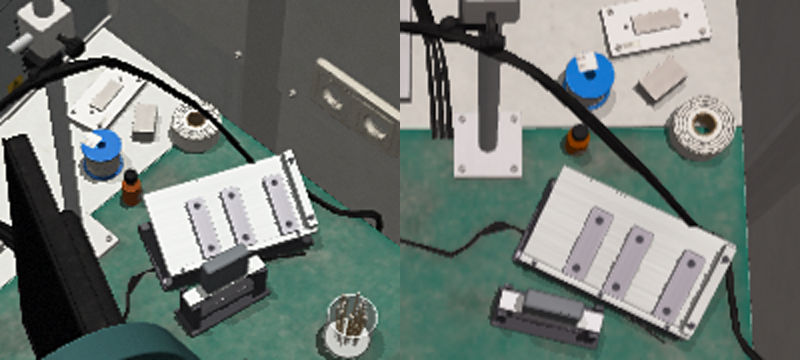

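The crop shows the rack tilted away from the robot, with its open end at left and its stop plate at right. The cable comes down from the pole and passes behind the rack's far right corner (crop (693,222)). I'll lift, go over the monitor to the work side, and look with the wrist camera.

```bash
python3 -m jog '[{"fingers":8.5,"translation":[-9,0,-15],"turn":[0,0,0]},{"fingers":8.5,"translation":[-9,0,-15],"turn":[0,0,0]},{"fingers":8.5,"translation":[-9,0,-15],"turn":[0,0,0]},{"fingers":8.5,"translation":[-9,0,-15],"turn":[0,0,0]},{"fingers":8.5,"translation":[-9,0,-15],"turn":[0,0,0]}]'
python3 -m jog '[{"fingers":8.5,"translation":[-9,0,-15],"turn":[0,0,0]},{"fingers":8.5,"translation":[-9,0,-15],"turn":[0,0,0]},{"fingers":8.5,"translation":[-9,0,-15],"turn":[0,0,0]},{"fingers":8.5,"translation":[-9,0,-15],"turn":[0,0,0]},{"fingers":8.5,"translation":[-9,0,-15],"turn":[0,0,0]}]'
```

```text
t: 0.57
ee_pos: [186.5, 527.8, 388.2]
eef_rot: [-3.141, -0.009, 1.231]
contact_force: [-0.2, 0.7, 0.0]
finger_gap: 85.1
t: 0.98
ee_pos: [156.2, 442.0, 538.3]
eef_rot: [-3.141, -0.011, 1.231]
contact_force: [-0.1, -0.0, 1.6]
finger_gap: 85.1
```

Run:
```python
from h import *
from scipy.optimize import brentq
# scene cable pixels (from crop): match top px
for p,q in[((400,155),(305,123)),((425,188),(337,146)),((450,215),(356,171)),((380,135),(290,119))]:
    print(p,*tri(*ray("top",*p),*ray("scene",*q)))
print(onz("top",345,180,0),onz("top",345,95,250))
```

```text
(400, 155) [ 558.343 -253.266  322.335] 8.763673762634696
(425, 188) [ 522.126 -312.874  225.009] 3.210676650960945
(450, 215) [ 511.687 -388.963   63.228] 8.520577622938914
(380, 135) [ 578.663 -220.67   348.426] 2.988898682494067
[ 606.09 -165.14    0.  ] [ 698.453 -163.208  250.   ]
```

```bash
python3 -m jog '[{"fingers":8.5,"translation":[-2.9,16.2,0],"turn":[0,0,0.35]},{"fingers":8.5,"translation":[-2.9,16.2,0],"turn":[0,0,0.35]},{"fingers":8.5,"translation":[-2.9,16.2,0],"turn":[0,0,0.35]},{"fingers":8.5,"translation":[-2.9,16.2,0],"turn":[0,0,0.35]},{"fingers":8.5,"translation":[-2.9,16.2,0],"turn":[0,0,0.35]}]'
python3 -m jog '[{"fingers":8.5,"translation":[-2.9,16.2,0],"turn":[0,0,0.35]},{"fingers":8.5,"translation":[-2.9,16.2,0],"turn":[0,0,0.35]},{"fingers":8.5,"translation":[-2.9,16.2,0],"turn":[0,0,0.35]},{"fingers":8.5,"translation":[-2.9,16.2,0],"turn":[0,0,0.35]},{"fingers":8.5,"translation":[-2.9,16.2,0],"turn":[0,0,0.35]}]'
python3 -m jog '[{"fingers":8.5,"translation":[-2.9,16.2,0],"turn":[0,0,0.35]},{"fingers":8.5,"translation":[-2.9,16.2,0],"turn":[0,0,0.35]},{"fingers":8.5,"translation":[-2.9,16.2,0],"turn":[0,0,0.35]},{"fingers":8.5,"translation":[-2.9,16.2,0],"turn":[0,0,0.35]},{"fingers":8.5,"translation":[-2.9,16.2,0],"turn":[0,0,0.35]}]'
python3 -m jog '[{"fingers":8.5,"translation":[-2.9,16.2,0],"turn":[0,0,0.35]},{"fingers":8.5,"translation":[-2.9,16.2,0],"turn":[0,0,0.35]},{"fingers":8.5,"translation":[-2.9,16.2,0],"turn":[0,0,0.35]},{"fingers":8.5,"translation":[-2.9,16.2,0],"turn":[0,0,0.35]},{"fingers":8.5,"translation":[-2.9,16.2,0],"turn":[0,0,0.35]}]'
python3 -m jog '[{"fingers":8.5,"translation":[-2.9,16.2,0],"turn":[0,0,0.35]},{"fingers":8.5,"translation":[-2.9,16.2,0],"turn":[0,0,0.35]},{"fingers":8.5,"translation":[-2.9,16.2,0],"turn":[0,0,0.35]},{"fingers":8.5,"translation":[-2.9,16.2,0],"turn":[0,0,0.35]},{"fingers":8.5,"translation":[-2.9,16.2,0],"turn":[0,0,0.35]}]'
python3 -c "
from h import *
print(monitor.sense()['joints'])
print(move([410,-235,330],[3.1416,0,-0.14]))"
```

```text
t: 1.4
ee_pos: [306.9, 356.5, 531.1]
eef_rot: [3.138, -0.001, 0.867]
contact_force: [-1.2, -0.1, 0.4]
finger_gap: 84.7
t: 1.82
ee_pos: [410.9, 229.0, 531.4]
eef_rot: [3.139, -0.001, 0.517]
contact_force: [-0.3, 0.1, -0.2]
finger_gap: 84.7
t: 2.23
ee_pos: [465.0, 73.6, 531.7]
eef_rot: [3.139, -0.002, 0.168]
contact_force: [-0.8, -0.6, 0.7]
finger_gap: 84.8
t: 2.65
ee_pos: [462.7, -91.0, 531.9]
eef_rot: [3.14, -0.002, -0.182]
contact_force: [-0.1, -0.8, 0.7]
finger_gap: 85.1
t: 3.07
ee_pos: [404.0, -244.9, 531.9]
eef_rot: [3.141, -0.002, -0.532]
contact_force: [-0.1, -1.1, 0.4]
finger_gap: 84.9
[-0.439 -0.075  0.869  1.577  0.058  1.612 -0.1  ]
(array([-0.027, -1.169, 20.187]), array([ 0.001, -0.002, -0.392]))
```

```bash
python3 -m jog '[{"fingers":8.5,"translation":[0,-1.2,20],"turn":[0,0,-0.39]},{"fingers":8.5,"translation":[0,-1.2,20],"turn":[0,0,-0.39]},{"fingers":8.5,"translation":[0,-1.2,20],"turn":[0,0,-0.39]},{"fingers":8.5,"translation":[0,-1.2,20],"turn":[0,0,-0.39]},{"fingers":8.5,"translation":[0,-1.2,20],"turn":[0,0,-0.39]}]'
python3 - <<'E'
from h import *
import json
s=monitor.sense();print(s["joints"])
im={n:snapshot(n) for n in("wrist","top","scene")}
for n in im:cv2.imwrite(f"pics/{n}1.png",im[n][...,::-1])
json.dump([s["ee_pos"].tolist(),s["eef_rot"].tolist()],open("p1.json","w"))
E
```

```text
t: 3.48
ee_pos: [413.5, -225.3, 328.5]
eef_rot: [-3.14, 0.001, -0.127]
contact_force: [0.8, 0.1, -0.3]
finger_gap: 84.7
[-0.445  0.042  0.922  1.947 -0.037  1.171  0.365]
```

View pics/wrist1.png

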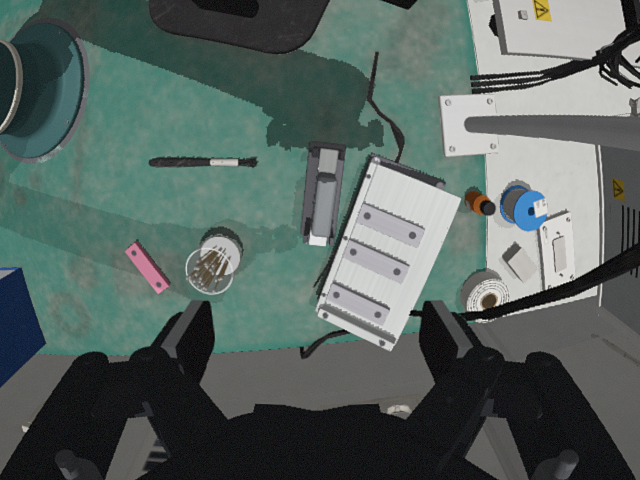

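The wrist view shows the block in its stand around (322,195). The rack has its open end up, with corners near (375,160), (462,195), (392,348) and (318,312), and the bars are at (392,226), (378,260), (361,303). The gripper is at the bottom. I'll crop this for precise corners.

Run:
```python
from h import *
import json
a=cv2.imread("pics/wrist1.png")[130:360,290:480]
c=cv2.resize(a,None,fx=2.6,fy=2.6,interpolation=cv2.INTER_CUBIC)
b=cv2.imread("pics/top1.png")[175:280,335:475]
b=cv2.resize(b,None,fx=2.1,fy=2.1,interpolation=cv2.INTER_CUBIC)
d=cv2.imread("pics/scene1.png")[155:265,290:430]
d=cv2.resize(d,None,fx=2.1,fy=2.1,interpolation=cv2.INTER_CUBIC)
o=np.zeros((598,800,3),np.uint8);o[:c.shape[0],:c.shape[1]]=c;o[:b.shape[0],500:500+b.shape[1]]=b;o[300:300+d.shape[0],500:500+d.shape[1]]=d
cv2.imwrite("pics/c2.png",o);print(c.shape,b.shape,d.shape)
```

```text
(598, 494, 3) (220, 294, 3) (231, 294, 3)
```

View pics/c2.png

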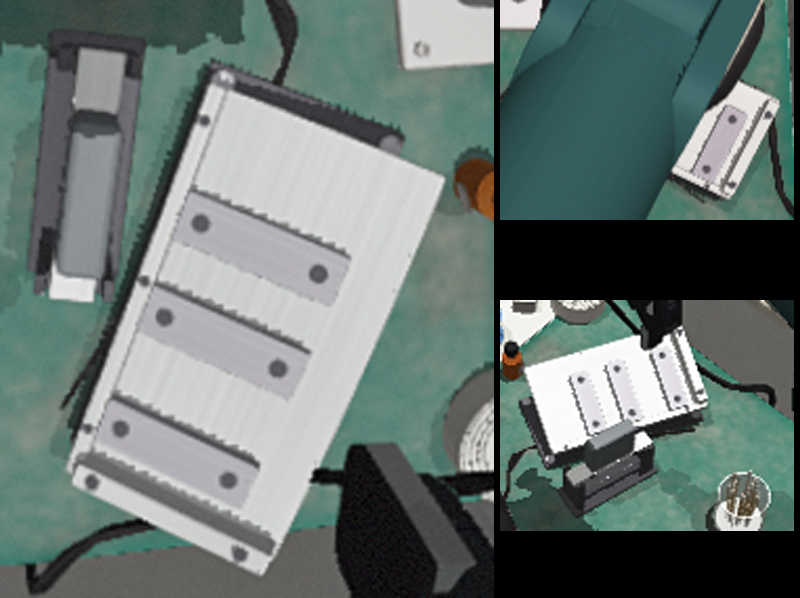

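The crop shows the bed's open-high corner at crop (443,180). Bar_c's top has corners near (190,192), (352,255), (335,305) and (175,240), and the handle top spans (72,135) to (105,275). Next I'll segment the bars and the handle and fit poses.

```bash
cat > fit.py <<'E'
from h import *
import json
from scipy.optimize import least_squares
t=np.deg2rad(22)
def bedR(yaw): return R.from_euler('z',yaw)*R.from_euler('y',-t)
def b2w(X,Y,yaw,p): return bedR(yaw).apply(p)+[X,Y,52]
def bars(img,lo,hi,roi):
    x0,y0,x1,y1=roi;h=cv2.cvtColor(img[y0:y1,x0:x1],cv2.COLOR_BGR2Lab).astype(int)
    m=((h[...,0]>lo)&(h[...,0]<hi)&(h[...,1]>128)).astype(np.uint8)*255
    m=cv2.morphologyEx(m,cv2.MORPH_OPEN,np.ones((3,3)))
    out=[]
    for c in cv2.findContours(m,cv2.RETR_EXTERNAL,cv2.CHAIN_APPROX_NONE)[0]:
        if cv2.contourArea(c)>250: out.append((cv2.contourArea(c),cv2.boxPoints(cv2.minAreaRect(c))+[x0,y0]))
    return out
E
python3 - <<'E'
from fit import *
w=cv2.imread("pics/wrist1.png");tp=cv2.imread("pics/top0.png")
for p in[(330,180),(330,200),(325,220),(420,190),(395,232),(380,263)]:print("w",p,cv2.cvtColor(w[p[1]:p[1]+1,p[0]:p[0]+1],cv2.COLOR_BGR2Lab)[0,0])
for p in[(375,210),(398,215),(415,228),(373,255)]:print("t",p,cv2.cvtColor(tp[p[1]:p[1]+1,p[0]:p[0]+1],cv2.COLOR_BGR2Lab)[0,0])
for a,b in bars(w,150,210,(310,150,470,350)):print(a,b.round(1).tolist())
for a,b in bars(tp,130,215,(360,180,470,272)):print(a,b.round(1).tolist())
E
```

```text
w (330, 180) [ 86 127 127]
w (330, 200) [157 128 126]
w (325, 220) [153 128 126]
w (420, 190) [216 127 129]
w (395, 232) [183 130 125]
w (380, 263) [187 130 126]
t (375, 210) [216 129 131]
t (398, 215) [175 133 125]
t (415, 228) [173 133 124]
t (373, 255) [ 94 129 126]
980.5 [[324.6, 298.5], [331.9, 283.0], [389.2, 310.0], [381.9, 325.4]]
1127.5 [[340.7, 256.4], [348.3, 239.3], [408.6, 266.2], [401.0, 283.3]]
1223.5 [[355.0, 221.0], [362.8, 202.9], [424.6, 229.4], [416.8, 247.5]]
414.0 [[425.6, 257.8], [443.0, 223.0], [453.8, 228.4], [436.4, 263.2]]
1234.5 [[379.6, 235.9], [398.7, 196.1], [430.9, 211.5], [411.9, 251.3]]
```

Run:
```python
from fit import *
pose=json.load(open("p1.json"))
w=cv2.imread("pics/wrist1.png");tp=cv2.imread("pics/top0.png")
B=sorted([b for a,b in bars(w,150,210,(310,150,470,350))],key=lambda b:-b[:,1].mean()) # a,b,c
OHw=np.array([290+443/2.6,130+180/2.6]);OHt=np.array([381.5,184.]);OHs=np.array([302.5,186.5])
loc=lambda y:np.array([[-50,y-12,10],[-50,y+12,10],[30,y+12,10],[30,y-12,10]])
def res(p,full=False):
    r=[]
    for k in range(3):
        for q,l in zip(B[k],loc(p[3+k])): r.append((proj("wrist",b2w(*p[:3],l),pose)-q))
    oh=b2w(*p[:3],np.array([56,97,0]))
    r.append(proj("wrist",oh,pose)-OHw)
    if full: return np.array(r),proj("top",oh)-OHt,proj("scene",oh)-OHs,p
    return np.ravel(r)
s=least_squares(res,[485,-310,-.38,-70,-20,25],loss="soft_l1",x_scale=[1,1,.01,1,1,1])
r,rt,rs,p=res(s.x,True);print("X,Y,yaw,ya,yb,yc",p,np.degrees(p[2]));print(r.round(1).tolist(),rt,rs)
json.dump(p.tolist(),open("rack.json","w"))
# other-view check: bars' centres in top0
for k in range(3):print("top px bar",proj("top",b2w(*p[:3],np.array([-10,p[3+k],10]))))
# handle
h=cv2.cvtColor(w[140:250,300:350],cv2.COLOR_BGR2Lab)
m=((h[...,0]>140)&(h[...,0]<172)&(abs(h[...,1].astype(int)-128)<3)).astype(np.uint8)*255
for c in cv2.findContours(m,cv2.RETR_EXTERNAL,cv2.CHAIN_APPROX_NONE)[0]:
    if cv2.contourArea(c)>150:
        b=cv2.boxPoints(cv2.minAreaRect(c))+[300,140];q=np.array([onz("wrist",u,v,110,pose) for u,v in b])
        print(cv2.contourArea(c),b.round(1).tolist(),q[:,:2].round(1).tolist(),"ctr",q.mean(0),"sides",np.linalg.norm(q-np.roll(q,-1,0),axis=1))
        e=[(q[i]-q[i-1]) for i in range(4)];L=max(e,key=np.linalg.norm);print("yaw long",np.degrees(np.arctan2(L[1],L[0]))%180)
```

```text
X,Y,yaw,ya,yb,yc [ 487.489 -309.413   -0.456  -69.894   -9.552   37.988] -26.146137675903294
[[0.4, 0.3], [-0.5, -0.5], [0.1, -0.3], [-0.2, 0.4], [0.6, 0.3], [-0.2, -0.3], [0.3, -0.2], [0.1, 0.5], [-0.1, 0.1], [-0.9, -0.4], [0.1, -0.4], [-0.1, 0.4], [0.5, 0.2]] [ 0.638 -0.735] [-0.681  0.592]
top px bar [438.963 244.217]
top px bar [413.355 232.093]
top px bar [393.387 222.638]
715.0 [[311.9, 234.8], [320.1, 179.8], [335.3, 182.1], [327.1, 237.1]] [[404.4, -255.1], [419.7, -200.6], [434.1, -204.7], [419.3, -259.5]] ctr [ 419.368 -229.962  110.   ] sides [56.61  15.046 56.726 15.593]
yaw long 74.88031381013421
348.0 [[317.5, 170.8], [320.7, 148.2], [337.8, 150.7], [334.5, 173.2]] [[418.2, -191.5], [424.1, -170.0], [440.1, -174.4], [434.4, -195.9]] ctr [ 429.189 -182.942  110.   ] sides [22.265 16.646 22.307 16.799]
yaw long 75.09227023102939
```

Run:
```python
from fit import *
print(proj("top",[419.4,-230,110]),proj("scene",[419.4,-230,110]))
print(proj("top",[419.4,-230,50]),proj("scene",[419.4,-230,50]))
print(monitor.sense()["ee_pos"],move([419.4,-230,150],[np.pi,0,-.2637]))
tp=cv2.imread("pics/top0.png")
h=cv2.cvtColor(tp[235:280,335:412],cv2.COLOR_BGR2Lab).astype(int)
m=((h[...,0]>75)&(h[...,0]<115)&(abs(h[...,1]-128)<4)).astype(np.uint8)*255
for c in cv2.findContours(m,cv2.RETR_EXTERNAL,cv2.CHAIN_APPROX_NONE)[0]:
    if cv2.contourArea(c)>60:print(cv2.contourArea(c),(cv2.boxPoints(cv2.minAreaRect(c))+[335,235]).round(1).tolist())
```

```text
[377.27  252.358] [342.788 218.512]
[375.334 256.44 ] [342.06  231.358]
[ 413.358 -225.741  330.118] (array([ 0.737,  0.337, 18.009]), array([0.001, 0.005, 0.135]))
108.0 [[350.8, 262.9], [352.0, 257.8], [387.6, 266.4], [386.4, 271.5]]
```

```bash
python3 -m jog '[{"fingers":6,"translation":[0.74,0.34,16],"turn":[0,0,0.135]},{"fingers":6,"translation":[0.74,0.34,16],"turn":[0,0,0.135]},{"fingers":6,"translation":[0.74,0.34,16],"turn":[0,0,0.135]},{"fingers":6,"translation":[0.74,0.34,16],"turn":[0,0,0.135]},{"fingers":6,"translation":[0.74,0.34,16],"turn":[0,0,0.135]}]'
python3 -m jog '[{"fingers":6,"translation":[0,0,0],"turn":[0,0,0]},{"fingers":6,"translation":[0,0,0],"turn":[0,0,0]}]'
python3 - <<'E'
from h import *
s=monitor.sense();print(s["ee_pos"],s["eef_rot"],s["joints"],s["contact_force"],move([419.4,-230,70],[np.pi,0,-.2637]))
cv2.imwrite("pics/wrist2.png",snapshot("wrist")[...,::-1])
E
```

```text
t: 4.05
ee_pos: [419.8, -229.8, 167.9]
eef_rot: [3.141, 0.008, -0.262]
contact_force: [-0.6, 0.5, 0.4]
finger_gap: 59.9
t: 4.22
ee_pos: [423.2, -232.5, 174.3]
eef_rot: [3.142, -0.005, -0.264]
contact_force: [0.5, -0.4, 0.0]
finger_gap: 60.3
[ 423.222 -232.466  174.259] [ 3.142 -0.005 -0.264] [-0.291  0.333  0.87   2.1   -0.342  0.846  0.517] [ 0.507 -0.389  0.024] (array([-0.483, -0.139, 10.424]), array([ 0.   , -0.005, -0.   ]))
```

View pics/wrist2.png

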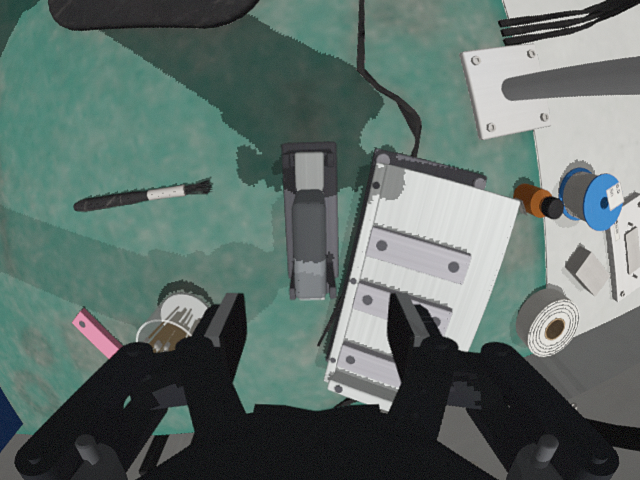

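The handle spans u 293–329, centre (311,225), parallel to the fingers and about 3 mm left of the jaw centre. This agrees with the computed −4.8 mm correction, so I'll descend and grip.

```bash
python3 -m jog '[{"fingers":6,"translation":[-0.4,-0.14,4],"turn":[0,0,0]},{"fingers":6,"translation":[-0.4,-0.14,7],"turn":[0,0,0]},{"fingers":6,"translation":[-0.4,-0.14,9],"turn":[0,0,0]},{"fingers":6,"translation":[-0.4,-0.14,10.4],"turn":[0,0,0]},{"fingers":6,"translation":[-0.4,-0.14,10.4],"turn":[0,0,0]}]'
python3 -m jog '[{"fingers":6,"translation":[0,0,0],"turn":[0,0,0]},{"fingers":6,"translation":[0,0,0],"turn":[0,0,0]},{"fingers":6,"translation":[0,0,0],"turn":[0,0,0]}]'
python3 - <<'E'
from h import *
s=monitor.sense();print(s["ee_pos"],s["eef_rot"],s["contact_force"],move([419.4,-230,70],[np.pi,0,-.2637]))
E
```

```text
t: 4.68
ee_pos: [418.4, -228.6, 67.7]
eef_rot: [-3.14, -0.001, -0.263]
contact_force: [-1.0, 0.6, 0.3]
finger_gap: 59.9
t: 4.93
ee_pos: [419.1, -229.4, 69.2]
eef_rot: [-3.141, -0.004, -0.264]
contact_force: [-0.9, 0.4, 0.2]
finger_gap: 59.8
[ 419.057 -229.395   69.238] [-3.141 -0.004 -0.264] [-0.856  0.435  0.156] (array([ 0.049,  0.049, -0.076]), array([-0.   , -0.004,  0.   ]))
```

Well placed. Now I'll close the fingers.

```bash
python3 -m jog '[{"fingers":1.5,"translation":[0,0,0],"turn":[0,0,0]},{"fingers":1.5,"translation":[0,0,0],"turn":[0,0,0]},{"fingers":1.5,"translation":[0,0,0],"turn":[0,0,0]},{"fingers":1.5,"translation":[0,0,0],"turn":[0,0,0]},{"fingers":1.5,"translation":[0,0,0],"turn":[0,0,0]}]'
python3 -m jog '[{"fingers":1.5,"translation":[0,0,0],"turn":[0,0,0]},{"fingers":1.5,"translation":[0,0,0],"turn":[0,0,0]},{"fingers":1.5,"translation":[0,0,0],"turn":[0,0,0]},{"fingers":1.5,"translation":[0,0,0],"turn":[0,0,0]},{"fingers":1.5,"translation":[0,0,0],"turn":[0,0,0]}]'
python3 - <<'E'
from h import *
s=monitor.sense();print(s["ee_pos"],s["eef_rot"],s["contact_force"],s["torque"],s["joints"])
E
```

```text
t: 5.35
ee_pos: [418.2, -229.1, 67.7]
eef_rot: [-3.142, -0.001, -0.264]
contact_force: [0.3, 1.0, 4.1]
finger_gap: 19.4
t: 5.77
ee_pos: [418.2, -229.1, 67.7]
eef_rot: [-3.141, -0.001, -0.264]
contact_force: [0.8, 0.7, 5.7]
finger_gap: 19.3
[ 418.155 -229.116   67.735] [-3.141 -0.001 -0.264] [0.841 0.718 5.684] [ 0.14  -0.188 -0.007] [-0.137  0.517  0.7    2.169 -0.565  0.639  0.702]
```

```bash
python3 -m jog '[{"fingers":1.5,"translation":[0,0,-1],"turn":[0,0,0]},{"fingers":1.5,"translation":[0,0,-3],"turn":[0,0,0]},{"fingers":1.5,"translation":[0,0,-6],"turn":[0,0,0]},{"fingers":1.5,"translation":[0,0,-9],"turn":[0,0,0]},{"fingers":1.5,"translation":[0,0,-12],"turn":[0,0,0]}]'
python3 -m jog '[{"fingers":1.5,"translation":[0,0,0],"turn":[0,0,0]},{"fingers":1.5,"translation":[0,0,0],"turn":[0,0,0]},{"fingers":1.5,"translation":[0,0,0],"turn":[0,0,0]}]'
cat >> fit.py <<'E'
p=json.load(open("rack.json")) if __import__("os").path.exists("rack.json") else None
def bedpose(x,y,h):
    "tool pose with block origin at bed (x,y,h)"
    M=bedR(p[2]).as_matrix();T=np.c_[M[:,1],M[:,0],-M[:,2]]
    return b2w(*p[:3],np.array([x,y,h+17.7])),R.from_matrix(T)
def tobed(x,y,h,st=None):
    s=st or monitor.sense();q,B=bedpose(x,y,h);A=R.from_euler('xyz',s["eef_rot"])
    return A.inv().apply(q-s["ee_pos"])/10,(A.inv()*B).as_rotvec()
def bednow(s=None):
    s=s or monitor.sense();M=bedR(p[2]);B=bedpose(0,0,0)[1]
    pos=M.inv().apply(s["ee_pos"]-np.array([p[0],p[1],52]))-[0,0,17.7]
    return pos,np.degrees((B.inv()*R.from_euler('xyz',s["eef_rot"])).as_rotvec()),M.inv().apply(s["contact_force"]),s["torque"]
E
python3 - <<'E'
from fit import *
s=monitor.sense();print(s["joints"],s["contact_force"],s["torque"])
q,B=bedpose(-5,74,100);print(q,B.as_euler('xyz'))
sh,rv=tobed(-5,74,100);print(sh,rv,np.linalg.norm(rv))
for k in(1/3,2/3,1):print(sh*k,rv*k)
E
```

```text
t: 6.18
ee_pos: [415.6, -228.8, 188.1]
eef_rot: [3.141, 0.004, -0.265]
contact_force: [1.0, 0.9, -2.4]
finger_gap: 19.5
t: 6.43
ee_pos: [416.4, -228.1, 186.5]
eef_rot: [-3.141, 0.002, -0.264]
contact_force: [-0.6, 0.4, -2.7]
finger_gap: 19.4
[-0.33   0.303  0.904  2.104 -0.311  0.873  0.491] [-0.591  0.408 -2.715] [-0.013 -0.003  0.019]
[ 476.357 -221.513  159.257] [2.758 0.    1.114]
[ 5.626 -2.196  2.714] [-0.323  0.266 -1.36 ] 1.4228674754202453
[ 1.875 -0.732  0.905] [-0.108  0.089 -0.453]
[ 3.75  -1.464  1.809] [-0.215  0.177 -0.907]
[ 5.626 -2.196  2.714] [-0.323  0.266 -1.36 ]
```

```bash
python3 -m jog '[{"fingers":1.5,"translation":[0.5,-0.2,0],"turn":[-0.026,0.021,-0.11]},{"fingers":1.5,"translation":[1,-0.4,0],"turn":[-0.052,0.042,-0.22]},{"fingers":1.5,"translation":[1.5,-0.6,0],"turn":[-0.078,0.063,-0.33]},{"fingers":1.5,"translation":[2,-0.8,0],"turn":[-0.104,0.085,-0.44]},{"fingers":1.5,"translation":[2.3,-0.9,0],"turn":[-0.13,0.106,-0.544]}]'
python3 -c "
from fit import *
print(tobed(-5,74,100))"
```

```text
t: 6.85
ee_pos: [441.0, -225.5, 185.5]
eef_rot: [2.989, -0.062, 0.292]
contact_force: [-0.2, -0.7, -2.4]
finger_gap: 19.6
(array([3.335, 0.198, 2.898]), array([-0.193,  0.162, -0.81 ]))
```

```bash
python3 -m jog '[{"fingers":1.5,"translation":[0.7,0,0.5],"turn":[-0.026,0.021,-0.11]},{"fingers":1.5,"translation":[1.3,0.1,1],"turn":[-0.052,0.042,-0.22]},{"fingers":1.5,"translation":[1.9,0.1,1.5],"turn":[-0.078,0.063,-0.33]},{"fingers":1.5,"translation":[2.4,0.1,2],"turn":[-0.104,0.085,-0.44]},{"fingers":1.5,"translation":[2.8,0.2,2.4],"turn":[-0.13,0.109,-0.544]}]'
python3 -c "
from fit import *
print(tobed(-5,74,100))"
```

```text
t: 7.27
ee_pos: [470.3, -222.2, 163.3]
eef_rot: [2.827, -0.041, 0.847]
contact_force: [-0.2, 0.2, -2.3]
finger_gap: 19.3
(array([0.435, 0.256, 0.524]), array([-0.064,  0.053, -0.265]))
```

```bash
python3 -m jog '[{"fingers":1.5,"translation":[0.2,0.1,0.2],"turn":[-0.026,0.021,-0.11]},{"fingers":1.5,"translation":[0.4,0.2,0.4],"turn":[-0.05,0.042,-0.21]},{"fingers":1.5,"translation":[0.44,0.26,0.5],"turn":[-0.064,0.053,-0.265]},{"fingers":1.5,"translation":[0.44,0.26,0.5],"turn":[-0.064,0.053,-0.265]},{"fingers":1.5,"translation":[0.44,0.26,0.5],"turn":[-0.064,0.053,-0.265]}]'
python3 -m jog '[{"fingers":1.5,"translation":[0,0,0],"turn":[0,0,0]},{"fingers":1.5,"translation":[0,0,0],"turn":[0,0,0]},{"fingers":1.5,"translation":[0,0,0],"turn":[0,0,0]}]'
python3 - <<'E'
from fit import *
s=monitor.sense();print(s["joints"]);print(tobed(-5,74,100),bednow())
for n in("wrist","top","scene"):cv2.imwrite(f"pics/{n}3.png",snapshot(n)[...,::-1])
E
```

```text
t: 7.68
ee_pos: [476.1, -222.7, 160.3]
eef_rot: [2.758, -0.003, 1.105]
contact_force: [-0.5, 0.1, -2.4]
finger_gap: 19.5
t: 7.93
ee_pos: [478.0, -222.5, 161.8]
eef_rot: [2.754, -0.003, 1.108]
contact_force: [0.7, 0.2, -1.6]
finger_gap: 19.3
[-0.085  0.209  0.485  2.27  -0.218  0.305  1.674]
(array([ 0.012, -0.27 ,  0.17 ]), array([ 0.003, -0.   , -0.007])) (array([ -2.311,  73.855, 101.707]), array([-0.198,  0.011,  0.41 ]), array([-0.149,  0.468, -1.704]), array([0.316, 0.506, 0.007]))
```

View pics/wrist3.png

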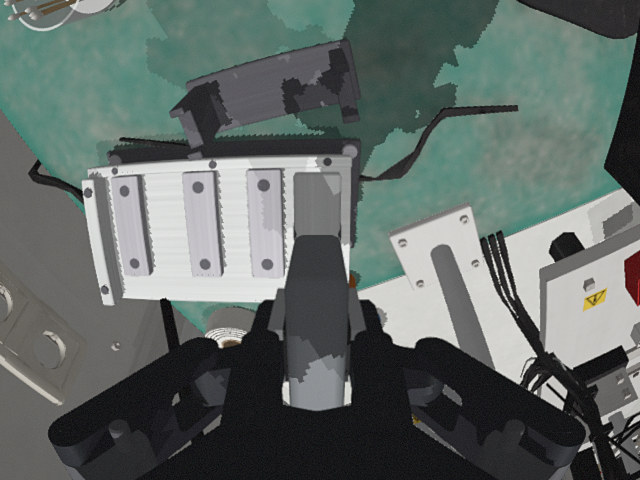

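The wrist view shows the handle pointing up the slope at u≈317, parallel to the bars at u≈265, 203 and 130. The block is above the free bed right of bar_c. I'll lower it to about 10 mm above the bed, then feel for contact.

```bash
python3 -m jog '[{"fingers":1.5,"translation":[0,-0.1,2],"turn":[0,0,0]},{"fingers":1.5,"translation":[0,-0.2,3.5],"turn":[0,0,-0.006]},{"fingers":1.5,"translation":[0,-0.25,4.6],"turn":[0,0,-0.006]},{"fingers":1.5,"translation":[0,-0.25,5],"turn":[0,0,-0.006]},{"fingers":1.5,"translation":[0,-0.25,5],"turn":[0,0,-0.006]}]'
python3 -m jog '[{"fingers":1.5,"translation":[0,0,0],"turn":[0,0,0]},{"fingers":1.5,"translation":[0,0,0],"turn":[0,0,0]},{"fingers":1.5,"translation":[0,0,0],"turn":[0,0,0]}]'
python3 - <<'E'
from fit import *
s=monitor.sense();print(s["joints"]);print(tobed(-5,74,45),bednow())
E
```

```text
t: 8.5
ee_pos: [492.5, -229.9, 113.9]
eef_rot: [2.755, -0.0, 1.113]
contact_force: [-0.7, -0.4, -2.6]
finger_gap: 19.1
t: 8.75
ee_pos: [493.1, -229.9, 115.6]
eef_rot: [2.752, -0.001, 1.114]
contact_force: [-0.4, -0.0, -1.9]
finger_gap: 19.2
[ 0.062  0.327  0.336  2.257 -0.362  0.199  1.816]
(array([ 0.018, -0.109,  0.749]), array([ 0.005, -0.001, -0.001])) (array([-3.951, 73.815, 52.496]), array([-0.306,  0.04 ,  0.057]), array([-1.015, -0.182, -1.686]), array([0.295, 0.504, 0.035]))
```

```bash
python3 -m jog '[{"fingers":1.5,"translation":[0,0,0.3],"turn":[0.005,0,0]},{"fingers":1.5,"translation":[0,-0.05,0.6],"turn":[0.005,0,0]},{"fingers":1.5,"translation":[0,-0.1,0.8],"turn":[0.005,0,0]},{"fingers":1.5,"translation":[0,-0.1,0.9],"turn":[0.005,0,0]},{"fingers":1.5,"translation":[0,-0.1,0.9],"turn":[0.005,0,0]}]'
python3 -m jog '[{"fingers":1.5,"translation":[0,0,0],"turn":[0,0,0]},{"fingers":1.5,"translation":[0,0,0],"turn":[0,0,0]},{"fingers":1.5,"translation":[0,0,0],"turn":[0,0,0]}]'
python3 - <<'E'
from fit import *
s=monitor.sense();print(s["joints"]);print(bednow())
E
```

```text
t: 9.17
ee_pos: [494.8, -231.0, 105.7]
eef_rot: [2.759, -0.001, 1.114]
contact_force: [-0.3, -0.3, -2.6]
finger_gap: 19.3
t: 9.42
ee_pos: [495.0, -231.0, 106.1]
eef_rot: [2.759, -0.001, 1.114]
contact_force: [-0.8, -0.8, -2.4]
finger_gap: 19.4
[ 0.086  0.35   0.311  2.251 -0.379  0.187  1.832]
(array([-5.477, 73.676, 42.89 ]), array([0.052, 0.024, 0.062]), array([-1.262, -1.073, -2.112]), array([0.264, 0.557, 0.034]))
```

```bash
python3 -m jog '[{"fingers":1.5,"translation":[0,0,0.1],"turn":[0,0,0]},{"fingers":1.5,"translation":[0,0,0.2],"turn":[0,0,0]},{"fingers":1.5,"translation":[0,0,0.2],"turn":[0,0,0]}]'
python3 -m jog '[{"fingers":1.5,"translation":[0,0,0.05],"turn":[0,0,0]},{"fingers":1.5,"translation":[0,0,0.05],"turn":[0,0,0]},{"fingers":1.5,"translation":[0,0,0.05],"turn":[0,0,0]}]'
python3 -m jog '[{"fingers":1.5,"translation":[0,0,0.05],"turn":[0,0,0]},{"fingers":1.5,"translation":[0,0,0.05],"turn":[0,0,0]},{"fingers":1.5,"translation":[0,0,0.05],"turn":[0,0,0]}]'
python3 -c "
from fit import *
print(bednow())"
```

```text
t: 9.67
ee_pos: [495.7, -231.3, 104.1]
eef_rot: [2.759, -0.001, 1.114]
contact_force: [-0.4, -0.4, -2.2]
finger_gap: 19.2
t: 9.92
ee_pos: [495.8, -231.4, 103.7]
eef_rot: [2.759, -0.001, 1.114]
contact_force: [0.3, -0.9, -2.6]
finger_gap: 19.2
t: 10.17
ee_pos: [496.0, -231.5, 103.3]
eef_rot: [2.759, -0.001, 1.114]
contact_force: [0.4, -1.0, -1.5]
finger_gap: 19.4
(array([-5.562, 73.686, 39.829]), array([0.061, 0.024, 0.06 ]), array([ 0.171, -0.756, -1.644]), array([ 0.25 ,  0.508, -0.036]))
```

```bash
python3 -m jog '[{"fingers":1.5,"translation":[0,0,0.05],"turn":[0,0,0]},{"fingers":1.5,"translation":[0,0,0.05],"turn":[0,0,0]},{"fingers":1.5,"translation":[0,0,0.05],"turn":[0,0,0]}]'
python3 -m jog '[{"fingers":1.5,"translation":[0,0,0.05],"turn":[0,0,0]},{"fingers":1.5,"translation":[0,0,0.05],"turn":[0,0,0]},{"fingers":1.5,"translation":[0,0,0.05],"turn":[0,0,0]}]'
python3 -m jog '[{"fingers":1.5,"translation":[0,0,0.05],"turn":[0,0,0]},{"fingers":1.5,"translation":[0,0,0.05],"turn":[0,0,0]},{"fingers":1.5,"translation":[0,0,0.05],"turn":[0,0,0]}]'
python3 -c "
from fit import *
print(bednow())"
```

```text
t: 10.42
ee_pos: [496.2, -231.6, 102.8]
eef_rot: [2.759, -0.001, 1.114]
contact_force: [-0.7, -0.4, -2.0]
finger_gap: 19.6
t: 10.67
ee_pos: [496.3, -231.6, 102.3]
eef_rot: [2.759, -0.001, 1.114]
contact_force: [0.4, -0.5, -1.1]
finger_gap: 19.4
t: 10.92
ee_pos: [496.5, -231.7, 101.9]
eef_rot: [2.759, -0.001, 1.114]
contact_force: [0.7, 0.8, -2.7]
finger_gap: 19.6
(array([-5.531, 73.707, 38.338]), array([0.059, 0.025, 0.059]), array([-0.72 ,  1.007, -2.659]), array([ 0.265,  0.545, -0.018]))
```

```bash
python3 -m jog '[{"fingers":1.5,"translation":[0,0,0.05],"turn":[0,0,0]},{"fingers":1.5,"translation":[0,0,0.05],"turn":[0,0,0]},{"fingers":1.5,"translation":[0,0,0.05],"turn":[0,0,0]}]'
python3 -m jog '[{"fingers":1.5,"translation":[0,0,0.05],"turn":[0,0,0]},{"fingers":1.5,"translation":[0,0,0.05],"turn":[0,0,0]},{"fingers":1.5,"translation":[0,0,0.05],"turn":[0,0,0]}]'
python3 -m jog '[{"fingers":1.5,"translation":[0,0,0.03],"turn":[0,0,0]},{"fingers":1.5,"translation":[0,0,0.03],"turn":[0,0,0]},{"fingers":1.5,"translation":[0,0,0.03],"turn":[0,0,0]}]'
python3 -c "
from fit import *
print(bednow())"
```

```text
t: 11.17
ee_pos: [496.7, -231.8, 101.4]
eef_rot: [2.759, -0.001, 1.114]
contact_force: [-0.4, 0.3, -1.6]
finger_gap: 19.2
t: 11.42
ee_pos: [496.8, -231.9, 101.0]
eef_rot: [2.759, -0.001, 1.114]
contact_force: [-0.7, -0.4, -2.8]
finger_gap: 19.3
t: 11.67
ee_pos: [496.9, -231.9, 100.8]
eef_rot: [2.759, -0.001, 1.114]
contact_force: [-0.9, 1.5, -0.2]
finger_gap: 19.7
(array([-5.547, 73.72 , 37.159]), array([0.057, 0.032, 0.067]), array([-1.473,  0.901,  0.333]), array([ 0.298,  0.623, -0.014]))
```

```bash
python3 -m jog '[{"fingers":1.5,"translation":[0,0,0.01],"turn":[0,0,0]},{"fingers":1.5,"translation":[0,0,0.01],"turn":[0,0,0]},{"fingers":1.5,"translation":[0,0,0.01],"turn":[0,0,0]}]'
python3 -c "
from fit import *
print(bednow())"
python3 -m jog '[{"fingers":1.5,"translation":[0,0,0.02],"turn":[0,0,0]},{"fingers":1.5,"translation":[0,0,0.02],"turn":[0,0,0]},{"fingers":1.5,"translation":[0,0,0.02],"turn":[0,0,0]}]'
python3 -c "
from fit import *
print(bednow())"
```

```text
t: 11.92
ee_pos: [496.9, -231.9, 100.7]
eef_rot: [2.759, -0.001, 1.114]
contact_force: [-1.8, 1.7, 1.7]
finger_gap: 19.5
(array([-5.575, 73.732, 37.064]), array([0.059, 0.031, 0.059]), array([-1.569,  0.757,  2.467]), array([ 0.247,  0.671, -0.009]))
t: 12.17
ee_pos: [497.0, -232.0, 100.6]
eef_rot: [2.759, -0.001, 1.114]
contact_force: [-3.8, 2.1, 4.9]
finger_gap: 19.1
(array([-5.562, 73.696, 36.911]), array([0.057, 0.032, 0.066]), array([-2.197,  0.163,  6.189]), array([ 0.368,  0.81 , -0.004]))
```

```bash
cat > r.py <<'E'
from fit import *
a,b,c,d=bednow();print("bed",a,"rot",b,"F",c,"press",c[2]+2.2)
E
python3 -m jog '[{"fingers":1.5,"translation":[0,0,0.01],"turn":[0,0,0]},{"fingers":1.5,"translation":[-0.05,0,0.01],"turn":[0,0,0]},{"fingers":1.5,"translation":[-0.1,0,0.01],"turn":[0,0,0]},{"fingers":1.5,"translation":[-0.2,0,0.01],"turn":[0,0,0]},{"fingers":1.5,"translation":[-0.3,0,0.01],"turn":[0,0,0]}]'
python3 r.py
python3 -m jog '[{"fingers":1.5,"translation":[-0.1,0,0],"turn":[0,0,0]},{"fingers":1.5,"translation":[-0.2,0,0],"turn":[0,0,0]},{"fingers":1.5,"translation":[-0.3,0,0],"turn":[0,0,0]},{"fingers":1.5,"translation":[-0.4,0,0],"turn":[0,0,0]},{"fingers":1.5,"translation":[-0.5,0,0],"turn":[0,0,0]}]'
python3 r.py
```

```text
t: 12.58
ee_pos: [496.6, -233.1, 100.6]
eef_rot: [2.759, -0.002, 1.116]
contact_force: [-1.9, 6.0, 6.0]
finger_gap: 19.2
bed [-5.36  72.527 36.91 ] rot [ 0.058  0.155 -0.053] F [-1.785  4.573  7.147] press 9.347428811753403
t: 13.0
ee_pos: [494.9, -237.5, 100.8]
eef_rot: [2.758, -0.002, 1.117]
contact_force: [-0.3, 6.3, 5.7]
finger_gap: 19.5
bed [-4.924 67.826 36.926] rot [ 0.017  0.17  -0.065] F [-0.669  5.511  6.422] press 8.622280671693513
```

```bash
python3 -m jog '[{"fingers":1.5,"translation":[-0.1,0,0.005],"turn":[0,0,0]},{"fingers":1.5,"translation":[-0.2,0,0.005],"turn":[0,0,0]},{"fingers":1.5,"translation":[-0.3,-0.01,0.005],"turn":[0,0,0]},{"fingers":1.5,"translation":[-0.4,-0.02,0.005],"turn":[0,0,0]},{"fingers":1.5,"translation":[-0.5,-0.02,0.005],"turn":[0,0,0]}]'
python3 r.py
python3 -m jog '[{"fingers":1.5,"translation":[-0.1,0,0],"turn":[0,0,0]},{"fingers":1.5,"translation":[-0.2,0,0],"turn":[0,0,0]},{"fingers":1.5,"translation":[-0.3,0,0],"turn":[0,0,0]},{"fingers":1.5,"translation":[-0.4,0,0],"turn":[0,0,0]},{"fingers":1.5,"translation":[-0.5,0,0],"turn":[0,0,0]}]'
python3 r.py
```

```text
t: 13.42
ee_pos: [492.9, -241.9, 100.9]
eef_rot: [2.757, -0.002, 1.117]
contact_force: [-0.0, 6.6, 5.3]
finger_gap: 19.2
bed [-4.797 62.953 36.936] rot [-0.016  0.177 -0.072] F [-0.727  5.883  6.054] press 8.25377142356239
t: 13.83
ee_pos: [490.7, -246.3, 100.9]
eef_rot: [2.757, -0.003, 1.117]
contact_force: [-0.5, 6.4, 5.4]
finger_gap: 19.3
bed [-4.803 58.089 36.944] rot [-0.009  0.189 -0.076] F [-1.004  5.5    6.265] press 8.465251646358755
```

```bash
python3 -m jog '[{"fingers":1.5,"translation":[-0.1,0,0.006],"turn":[0,-0.001,0]},{"fingers":1.5,"translation":[-0.2,0,0.01],"turn":[0,-0.002,0.0005]},{"fingers":1.5,"translation":[-0.3,0,0.011],"turn":[0,-0.003,0.001]},{"fingers":1.5,"translation":[-0.4,0,0.011],"turn":[0,-0.003,0.001]},{"fingers":1.5,"translation":[-0.5,0,0.011],"turn":[0,-0.003,0.001]}]'
python3 r.py
python3 -m jog '[{"fingers":1.5,"translation":[-0.1,0,0],"turn":[0,0,0]},{"fingers":1.5,"translation":[-0.2,0,0],"turn":[0,0,0]},{"fingers":1.5,"translation":[-0.3,0,0],"turn":[0,0,0]},{"fingers":1.5,"translation":[-0.4,0,0],"turn":[0,0,0]},{"fingers":1.5,"translation":[-0.5,0,0],"turn":[0,0,0]}]'
python3 r.py
```

```text
t: 14.25
ee_pos: [488.6, -250.3, 100.8]
eef_rot: [2.758, -0.0, 1.116]
contact_force: [-1.7, 7.6, 6.8]
finger_gap: 19.3
bed [-4.931 53.556 36.872] rot [ 0.007  0.048 -0.052] F [-1.962  6.031  8.145] press 10.345321746933987
t: 14.67
ee_pos: [486.4, -254.9, 100.7]
eef_rot: [2.758, -0.0, 1.115]
contact_force: [-0.6, 7.3, 6.5]
finger_gap: 19.6
bed [-4.972 48.474 36.869] rot [ 0.012  0.045 -0.046] F [-1.068  6.331  7.418] press 9.617803231410758
```

```bash
python3 -m jog '[{"fingers":1.5,"translation":[-0.1,0,0.002],"turn":[0,0,0]},{"fingers":1.5,"translation":[-0.2,0,0.003],"turn":[0,0,0]},{"fingers":1.5,"translation":[-0.3,0,0.003],"turn":[0,0,0]},{"fingers":1.5,"translation":[-0.4,0,0.003],"turn":[0,0,0]},{"fingers":1.5,"translation":[-0.5,0,0.003],"turn":[0,0,0]}]'
python3 r.py
python3 -m jog '[{"fingers":1.5,"translation":[-0.1,0,0],"turn":[0,0,0]},{"fingers":1.5,"translation":[-0.2,0,0],"turn":[0,0,0]},{"fingers":1.5,"translation":[-0.3,0,0],"turn":[0,0,0]},{"fingers":1.5,"translation":[-0.4,0,0],"turn":[0,0,0]},{"fingers":1.5,"translation":[-0.5,0,0],"turn":[0,0,0]}]'
python3 r.py
python3 -m jog '[{"fingers":1.5,"translation":[-0.1,0,0],"turn":[0,0,0]},{"fingers":1.5,"translation":[-0.2,0,0],"turn":[0,0,0]},{"fingers":1.5,"translation":[-0.3,0,0],"turn":[0,0,0]},{"fingers":1.5,"translation":[-0.4,0,0],"turn":[0,0,0]},{"fingers":1.5,"translation":[-0.5,0,0],"turn":[0,0,0]}]'
python3 r.py
```

```text
t: 15.08
ee_pos: [484.1, -259.3, 100.7]
eef_rot: [2.758, -0.0, 1.115]
contact_force: [-1.4, 8.3, 7.9]
finger_gap: 19.2
bed [-5.06  43.511 36.835] rot [ 0.023  0.048 -0.044] F [-1.628  6.848  9.135] press 11.335269311826163
t: 15.5
ee_pos: [481.9, -263.8, 100.7]
eef_rot: [2.758, -0.0, 1.116]
contact_force: [-0.8, 7.9, 7.4]
finger_gap: 19.0
bed [-5.023 38.544 36.86 ] rot [ 0.021  0.051 -0.052] F [-1.074  6.755  8.454] press 10.65391957083348
t: 15.92
ee_pos: [479.9, -268.0, 100.7]
eef_rot: [2.758, -0.001, 1.116]
contact_force: [-0.5, 9.3, 6.4]
finger_gap: 19.3
bed [-5.018 33.867 36.863] rot [ 0.027  0.074 -0.061] F [-1.775  8.155  7.666] press 9.865552231111637
```

```bash
python3 -m jog '[{"fingers":1.5,"translation":[-0.1,0,0],"turn":[0,0,0]},{"fingers":1.5,"translation":[-0.2,0,0.002],"turn":[0,-0.001,0.0005]},{"fingers":1.5,"translation":[-0.3,0,0.003],"turn":[0,-0.001,0.001]},{"fingers":1.5,"translation":[-0.4,0,0.003],"turn":[0,-0.001,0.001]},{"fingers":1.5,"translation":[-0.5,0,0.003],"turn":[0,-0.001,0.001]}]'
python3 r.py
python3 -m jog '[{"fingers":1.5,"translation":[-0.1,0,0],"turn":[0,0,0]},{"fingers":1.5,"translation":[-0.2,0,0],"turn":[0,0,0]},{"fingers":1.5,"translation":[-0.3,0,0],"turn":[0,0,0]},{"fingers":1.5,"translation":[-0.4,0,0],"turn":[0,0,0]},{"fingers":1.5,"translation":[-0.5,0,0],"turn":[0,0,0]}]'
python3 r.py
python3 -m jog '[{"fingers":1.5,"translation":[-0.1,0,0],"turn":[0,0,0]},{"fingers":1.5,"translation":[-0.2,0,0],"turn":[0,0,0]},{"fingers":1.5,"translation":[-0.3,0,0],"turn":[0,0,0]},{"fingers":1.5,"translation":[-0.4,0,0],"turn":[0,0,0]},{"fingers":1.5,"translation":[-0.5,0,0],"turn":[0,0,0]}]'
python3 r.py
```

```text
t: 16.33
ee_pos: [477.7, -272.3, 100.7]
eef_rot: [2.758, -0.0, 1.115]
contact_force: [0.5, 8.2, 7.8]
finger_gap: 19.4
bed [-5.002 28.99  36.875] rot [ 0.026  0.024 -0.015] F [-0.035  7.577  8.429] press 10.62861486297027
t: 16.75
ee_pos: [475.5, -276.9, 100.7]
eef_rot: [2.758, -0.0, 1.115]
contact_force: [-0.2, 8.4, 6.7]
finger_gap: 19.3
bed [-4.993 23.929 36.871] rot [ 0.026  0.021 -0.01 ] F [-1.087  7.47   7.689] press 9.888571827702721
t: 17.17
ee_pos: [473.3, -281.3, 100.7]
eef_rot: [2.758, -0.0, 1.115]
contact_force: [0.2, 8.7, 6.2]
finger_gap: 19.1
bed [-5.019 18.946 36.865] rot [ 0.027  0.022 -0.008] F [-1.066  7.871  7.16 ] press 9.359520654650595
```

```bash
python3 -m jog '[{"fingers":1.5,"translation":[-0.1,0,0],"turn":[0,0,0]},{"fingers":1.5,"translation":[-0.2,0,0.002],"turn":[0,0,0]},{"fingers":1.5,"translation":[-0.3,0,0.003],"turn":[0,0,0]},{"fingers":1.5,"translation":[-0.4,0,0.003],"turn":[0,0,0]},{"fingers":1.5,"translation":[-0.5,0,0.003],"turn":[0,0,0]}]'
python3 r.py
python3 -m jog '[{"fingers":1.5,"translation":[-0.1,0,0],"turn":[0,0,0]},{"fingers":1.5,"translation":[-0.2,0,0],"turn":[0,0,0]},{"fingers":1.5,"translation":[-0.3,0,0],"turn":[0,0,0]},{"fingers":1.5,"translation":[-0.4,0,0],"turn":[0,0,0]},{"fingers":1.5,"translation":[-0.5,0,0],"turn":[0,0,0]}]'
python3 r.py
python3 -m jog '[{"fingers":1.5,"translation":[-0.1,0,0],"turn":[0,0,0]},{"fingers":1.5,"translation":[-0.2,0,0],"turn":[0,0,0]},{"fingers":1.5,"translation":[-0.3,0,0],"turn":[0,0,0]},{"fingers":1.5,"translation":[-0.4,0,0],"turn":[0,0,0]},{"fingers":1.5,"translation":[-0.5,0,0],"turn":[0,0,0]}]'
python3 r.py
```

```text
t: 17.58
ee_pos: [471.1, -285.8, 100.7]
eef_rot: [2.758, -0.0, 1.115]
contact_force: [-0.5, 7.8, 7.0]
finger_gap: 19.4
bed [-5.035 14.025 36.86 ] rot [ 0.031  0.029 -0.015] F [-0.971  6.833  7.962] press 10.161861359672208
t: 18.0
ee_pos: [468.9, -290.3, 100.7]
eef_rot: [2.758, -0.0, 1.115]
contact_force: [0.1, 8.9, 6.7]
finger_gap: 19.1
bed [-5.037  8.977 36.86 ] rot [ 0.032  0.026 -0.01 ] F [-1.017  8.059  7.618] press 9.818482390132687
t: 18.42
ee_pos: [466.7, -294.8, 100.7]
eef_rot: [2.758, -0.0, 1.115]
contact_force: [-0.1, 8.4, 7.0]
finger_gap: 19.4
bed [-5.024  3.953 36.863] rot [ 0.031  0.024 -0.008] F [-0.837  7.503  7.937] press 10.13734771188896
```

```bash
python3 -m jog '[{"fingers":1.5,"translation":[-0.1,0,0],"turn":[0,0,0]},{"fingers":1.5,"translation":[-0.2,0,0],"turn":[0,0,0]},{"fingers":1.5,"translation":[-0.3,0,0],"turn":[0,0,0]},{"fingers":1.5,"translation":[-0.4,0,0],"turn":[0,0,0]},{"fingers":1.5,"translation":[-0.5,0,0],"turn":[0,0,0]}]'
python3 r.py
python3 -m jog '[{"fingers":1.5,"translation":[-0.1,0,0],"turn":[0,0,0]},{"fingers":1.5,"translation":[-0.2,0,0],"turn":[0,0,0]},{"fingers":1.5,"translation":[-0.3,0,0],"turn":[0,0,0]},{"fingers":1.5,"translation":[-0.4,0,0],"turn":[0,0,0]},{"fingers":1.5,"translation":[-0.5,0,0],"turn":[0,0,0]}]'
python3 r.py
python3 -m jog '[{"fingers":1.5,"translation":[-0.1,0,0],"turn":[0,0,0]},{"fingers":1.5,"translation":[-0.2,0,0],"turn":[0,0,0]},{"fingers":1.5,"translation":[-0.3,0,0],"turn":[0,0,0]}]'
python3 r.py
```

```text
t: 18.83
ee_pos: [464.5, -299.3, 100.7]
eef_rot: [2.758, -0.0, 1.115]
contact_force: [-0.2, 9.3, 6.4]
finger_gap: 19.5
bed [-5.01  -1.025 36.874] rot [ 0.029  0.025 -0.013] F [-1.607  8.23   7.534] press 9.734221158506923
t: 19.25
ee_pos: [462.5, -303.4, 100.7]
eef_rot: [2.758, -0.001, 1.115]
contact_force: [0.9, 9.6, 6.5]
finger_gap: 19.6
bed [-5.017 -5.586 36.874] rot [ 0.04   0.058 -0.029] F [-0.784  9.035  7.282] press 9.482229586229963
t: 19.5
ee_pos: [461.2, -306.1, 100.7]
eef_rot: [2.758, -0.001, 1.115]
contact_force: [1.2, 8.9, 6.6]
finger_gap: 19.7
bed [-5.027 -8.59  36.875] rot [ 0.041  0.058 -0.029] F [-0.232  8.539  7.188] press 9.387771198838042
```

```bash
python3 -m jog '[{"fingers":1.5,"translation":[-0.05,0,0.002],"turn":[0,0,0]},{"fingers":1.5,"translation":[-0.1,0,0.003],"turn":[0,-0.001,0]},{"fingers":1.5,"translation":[-0.15,0,0.003],"turn":[0,-0.001,0]},{"fingers":1.5,"translation":[-0.2,0,0.003],"turn":[0,-0.001,0]}]'
python3 r.py
python3 -m jog '[{"fingers":1.5,"translation":[-0.05,0,0],"turn":[0,0,0]},{"fingers":1.5,"translation":[-0.1,0,0],"turn":[0,0,0]}]'
python3 r.py
python3 -m jog '[{"fingers":1.5,"translation":[-0.03,0,0],"turn":[0,0,0]},{"fingers":1.5,"translation":[-0.06,0,0],"turn":[0,0,0]}]'
python3 r.py
```

```text
t: 19.83
ee_pos: [460.4, -307.8, 100.7]
eef_rot: [2.758, 0.0, 1.115]
contact_force: [0.9, 9.8, 7.5]
finger_gap: 19.6
bed [ -4.981 -10.485  36.887] rot [ 0.036  0.006 -0.031] F [-0.443  9.194  8.267] press 10.467220330328352
t: 20.0
ee_pos: [459.9, -308.7, 100.7]
eef_rot: [2.758, 0.0, 1.115]
contact_force: [1.0, 10.2, 7.0]
finger_gap: 19.3
bed [ -5.024 -11.508  36.861] rot [ 0.041  0.005 -0.029] F [-0.703  9.6    7.828] press 10.02831911386496
t: 20.17
ee_pos: [459.6, -309.2, 100.7]
eef_rot: [2.758, 0.0, 1.115]
contact_force: [1.7, 9.2, 6.7]
finger_gap: 19.2
bed [ -5.041 -12.11   36.85 ] rot [ 0.042  0.005 -0.029] F [0.165 9.014 7.162] press 9.361680936152123
```

```bash
python3 -m jog '[{"fingers":1.5,"translation":[-0.03,0,0],"turn":[0,0,0]},{"fingers":1.5,"translation":[-0.06,0,0.002],"turn":[0,0,0]}]'
python3 r.py
python3 -m jog '[{"fingers":1.5,"translation":[-0.03,0,0],"turn":[0,0,0]},{"fingers":1.5,"translation":[-0.05,0,0],"turn":[0,0,0]}]'
python3 r.py
python3 -m jog '[{"fingers":1.5,"translation":[-0.03,0,0],"turn":[0,0,0]},{"fingers":1.5,"translation":[-0.05,0,0],"turn":[0,0,0]}]'
python3 r.py
```

```text
t: 20.33
ee_pos: [459.5, -309.5, 100.7]
eef_rot: [2.758, -0.0, 1.115]
contact_force: [2.2, 11.0, 7.6]
finger_gap: 19.3
bed [ -5.02  -12.406  36.858] rot [ 0.047  0.027 -0.044] F [ 0.205 10.838  8.144] press 10.344447782954493
t: 20.5
ee_pos: [459.5, -309.5, 100.7]
eef_rot: [2.759, -0.001, 1.116]
contact_force: [2.1, 12.0, 7.7]
finger_gap: 19.1
bed [ -5.032 -12.472  36.859] rot [ 0.057  0.059 -0.061] F [-0.238 11.699  8.374] press 10.574282749086223
t: 20.67
ee_pos: [459.4, -309.6, 100.7]
eef_rot: [2.759, -0.001, 1.116]
contact_force: [2.1, 12.4, 6.8]
finger_gap: 19.3
bed [ -5.023 -12.559  36.853] rot [ 0.066  0.09  -0.075] F [-0.778 12.027  7.624] press 9.824194183798411
```

```bash
python3 -m jog '[{"fingers":1.5,"translation":[-0.05,0,0],"turn":[0,0,0]},{"fingers":1.5,"translation":[-0.1,0,0],"turn":[0,0,0]},{"fingers":1.5,"translation":[-0.1,0,0],"turn":[0,0,0]}]'
python3 - <<'E'
from h import *
exec(open("r.py").read())
s=monitor.sense();json.dump([s["ee_pos"].tolist(),s["eef_rot"].tolist()],open("p4.json","w"));print(s["joints"])
cv2.imwrite("pics/wrist4.png",snapshot("wrist")[...,::-1])
E
```

```text
t: 20.92
ee_pos: [459.3, -309.8, 100.7]
eef_rot: [2.759, -0.002, 1.117]
contact_force: [2.9, 12.9, 8.4]
finger_gap: 19.3
bed [ -5.045 -12.726  36.875] rot [ 0.082  0.152 -0.113] F [ 0.282 12.83   8.927] press 11.127196103856985
[ 0.46   0.366  0.11   2.221 -0.428  0.192  2.078]
```

View pics/wrist4.png

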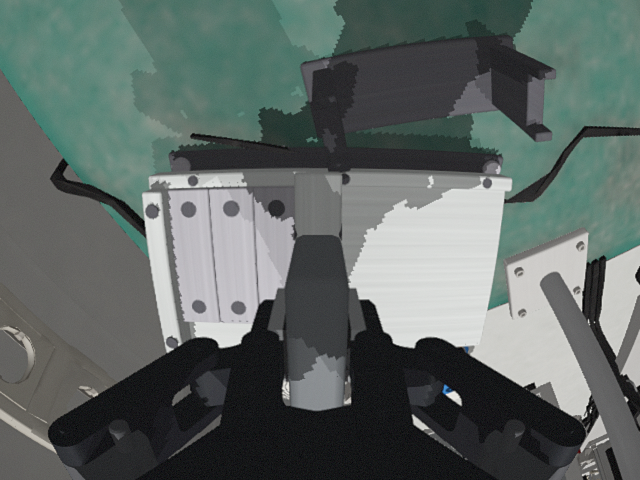

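The three bars lie closed up side by side at u≈188, 231 and 275, next to the stop at u≈155. Their feet are level at v≈188, and the push stalled at y −12.7 against a nominal −13. I'll back off a little along the bed, then lift.

```bash
python3 -m jog '[{"fingers":1.5,"translation":[0.2,0,0],"turn":[0,0,0]},{"fingers":1.5,"translation":[0.4,0,0],"turn":[0,0,0]},{"fingers":1.5,"translation":[0.6,0,0],"turn":[0,0,0]},{"fingers":1.5,"translation":[0.9,0,-0.1],"turn":[0,0,0]},{"fingers":1.5,"translation":[1.0,0,-0.5],"turn":[0,0,0]}]'
python3 r.py
python3 -m jog '[{"fingers":1.5,"translation":[0,0,-2],"turn":[0,0,0]},{"fingers":1.5,"translation":[0,0,-4],"turn":[0,0,0]},{"fingers":1.5,"translation":[0.5,0,-6],"turn":[0,0,0]},{"fingers":1.5,"translation":[1,0,-8],"turn":[0,0,0]},{"fingers":1.5,"translation":[1,0,-8],"turn":[0,0,0]}]'
python3 - <<'E'
from fit import *
s=monitor.sense();print(s["joints"]);print(move([418.2,-229.1,185],[np.pi,0,-.2637]))
for n in("top","scene"):cv2.imwrite(f"pics/{n}5.png",snapshot(n)[...,::-1])
E
```

```text
t: 21.38
ee_pos: [459.0, -304.4, 104.2]
eef_rot: [2.76, 0.003, 1.11]
contact_force: [-0.6, 0.9, -1.9]
finger_gap: 19.3
bed [-6.254 -8.068 41.111] rot [ 0.114 -0.251  0.158] F [-1.552  0.538 -1.37 ] press 0.8301745268694578
t: 21.8
ee_pos: [437.6, -282.1, 181.8]
eef_rot: [2.754, 0.002, 1.111]
contact_force: [0.3, 0.2, -2.5]
finger_gap: 19.1
[ 0.202  0.153  0.349  2.259 -0.226  0.359  1.844]
(array([ 3.887, -3.661, -1.85 ]), array([ 0.326, -0.264,  1.356]))
```

```bash
python3 -m jog '[{"fingers":1.5,"translation":[0.5,-0.5,-0.3],"turn":[0.026,-0.021,0.109]},{"fingers":1.5,"translation":[1,-1,-0.6],"turn":[0.052,-0.042,0.218]},{"fingers":1.5,"translation":[1.5,-1.4,-0.9],"turn":[0.078,-0.063,0.327]},{"fingers":1.5,"translation":[2,-1.8,-1.2],"turn":[0.105,-0.085,0.436]},{"fingers":1.5,"translation":[2.4,-2.2,-1.4],"turn":[0.131,-0.106,0.545]}]'
python3 -c "
from fit import *
print(move([418.2,-229.1,185],[np.pi,0,-.2637]))"
```

```text
t: 22.32
ee_pos: [424.2, -248.9, 182.5]
eef_rot: [2.912, -0.061, 0.553]
contact_force: [-0.5, 0.1, -2.3]
finger_gap: 19.6
(array([ 0.544, -1.899, -0.665]), array([ 0.191, -0.151,  0.806]))
```

```bash
python3 -m jog '[{"fingers":1.5,"translation":[0.1,-0.4,-0.2],"turn":[0.026,-0.02,0.109]},{"fingers":1.5,"translation":[0.2,-0.7,-0.3],"turn":[0.052,-0.04,0.218]},{"fingers":1.5,"translation":[0.3,-1,-0.4],"turn":[0.077,-0.061,0.327]},{"fingers":1.5,"translation":[0.4,-1.3,-0.5],"turn":[0.103,-0.082,0.436]},{"fingers":1.5,"translation":[0.5,-1.6,-0.6],"turn":[0.129,-0.102,0.545]}]'
python3 -c "
from fit import *
print(move([418.2,-229.1,185],[np.pi,0,-.2637]))"
```

```text
t: 22.73
ee_pos: [419.6, -232.2, 184.8]
eef_rot: [3.074, -0.041, -0.001]
contact_force: [0.5, 0.4, -2.0]
finger_gap: 19.3
(array([-0.14 , -0.308, -0.045]), array([ 0.062, -0.049,  0.261]))
```

```bash
python3 -m jog '[{"fingers":1.5,"translation":[-0.05,-0.1,0],"turn":[0.026,-0.02,0.109]},{"fingers":1.5,"translation":[-0.1,-0.2,0],"turn":[0.052,-0.04,0.218]},{"fingers":1.5,"translation":[-0.14,-0.3,0],"turn":[0.062,-0.049,0.261]},{"fingers":1.5,"translation":[-0.14,-0.3,0],"turn":[0.062,-0.049,0.261]},{"fingers":1.5,"translation":[-0.14,-0.3,0],"turn":[0.062,-0.049,0.261]}]'
python3 -m jog '[{"fingers":1.5,"translation":[0,0,0],"turn":[0,0,0]},{"fingers":1.5,"translation":[0,0,0],"turn":[0,0,0]},{"fingers":1.5,"translation":[0,0,0],"turn":[0,0,0]}]'
python3 - <<'E'
from fit import *
s=monitor.sense();print(s["ee_pos"],s["eef_rot"],s["joints"]);print(move([418.2,-229.1,90],[np.pi,0,-.2637]))
E
```

```text
t: 23.15
ee_pos: [417.9, -229.8, 184.6]
eef_rot: [3.14, -0.001, -0.257]
contact_force: [0.0, 0.9, -2.2]
finger_gap: 19.4
t: 23.4
ee_pos: [418.1, -229.4, 185.6]
eef_rot: [3.141, -0.003, -0.258]
contact_force: [-0.0, -0.1, -2.3]
finger_gap: 19.3
[ 418.084 -229.375  185.629] [ 3.141 -0.003 -0.258] [-0.128  0.258  0.651  2.094 -0.207  0.849  0.386]
(array([-0.023, -0.038,  9.563]), array([ 0.001, -0.003,  0.006]))
```

```bash
python3 -m jog '[{"fingers":1.5,"translation":[0,0,3],"turn":[0,0,0.003]},{"fingers":1.5,"translation":[0,0,5.5],"turn":[0,0,0.006]},{"fingers":1.5,"translation":[0,0,7.5],"turn":[0,-0.003,0.006]},{"fingers":1.5,"translation":[0,0,9],"turn":[0,-0.003,0.006]},{"fingers":1.5,"translation":[0,0,9.5],"turn":[0,-0.003,0.006]}]'
python3 -m jog '[{"fingers":1.5,"translation":[0,0,0],"turn":[0,0,0]},{"fingers":1.5,"translation":[0,0,0],"turn":[0,0,0]},{"fingers":1.5,"translation":[0,0,0],"turn":[0,0,0]}]'
python3 -c "
from fit import *
s=monitor.sense();print(s['ee_pos'],s['contact_force'],move([418.2,-229.1,71],[np.pi,0,-.2637]))"
```

```text
t: 23.82
ee_pos: [417.2, -228.9, 88.8]
eef_rot: [3.141, 0.004, -0.264]
contact_force: [0.4, 0.7, -3.4]
finger_gap: 19.6
t: 24.07
ee_pos: [419.2, -230.1, 91.8]
eef_rot: [3.14, -0.002, -0.264]
contact_force: [-0.1, -0.2, -2.0]
finger_gap: 19.5
[ 419.191 -230.069   91.787] [-0.08  -0.207 -2.02 ] (array([-0.125, -0.07 ,  2.078]), array([ 0.001, -0.002, -0.001]))
```

```bash
python3 -m jog '[{"fingers":1.5,"translation":[-0.12,-0.07,0.4],"turn":[0,0,0]},{"fingers":1.5,"translation":[-0.12,-0.07,0.9],"turn":[0,0,0]},{"fingers":1.5,"translation":[-0.12,-0.07,1.4],"turn":[0,0,0]},{"fingers":1.5,"translation":[-0.12,-0.07,1.8],"turn":[0,0,0]},{"fingers":1.5,"translation":[-0.12,-0.07,1.9],"turn":[0,0,0]}]'
python3 -m jog '[{"fingers":1.5,"translation":[0,0,0],"turn":[0,0,0]},{"fingers":1.5,"translation":[0,0,0],"turn":[0,0,0]},{"fingers":1.5,"translation":[0,0,0],"turn":[0,0,0]}]'
python3 -c "
from fit import *
s=monitor.sense();print(s['ee_pos'],s['contact_force'],s['torque'],move([418.2,-229.1,68],[np.pi,0,-.2637]))"
```

```text
t: 24.48
ee_pos: [418.1, -228.8, 71.4]
eef_rot: [3.14, -0.001, -0.264]
contact_force: [2.1, 0.7, -0.9]
finger_gap: 19.1
t: 24.73
ee_pos: [418.0, -229.0, 71.9]
eef_rot: [3.14, -0.001, -0.264]
contact_force: [4.7, -1.0, -4.1]
finger_gap: 19.4
[ 418.018 -229.      71.905] [ 4.729 -0.963 -4.127] [-0.081 -0.827  0.157] (array([0.02 , 0.004, 0.391]), array([ 0.001, -0.001, -0.   ]))
```

A side force of 4.7 N along tool +x means the flange is rubbing the cheek on the near side. I'll ease it over and continue down.

```bash
python3 -m jog '[{"fingers":1.5,"translation":[0.08,0,0],"turn":[0,0,0]},{"fingers":1.5,"translation":[0.08,0,0],"turn":[0,0,0]},{"fingers":1.5,"translation":[0.08,0,0],"turn":[0,0,0]}]'
python3 -c "
from fit import *
s=monitor.sense();print(s['ee_pos'],s['contact_force'],s['torque'])"
python3 -m jog '[{"fingers":1.5,"translation":[0,0,0.08],"turn":[0,0,0]},{"fingers":1.5,"translation":[0,0,0.15],"turn":[0,0,0]},{"fingers":1.5,"translation":[0,0,0.15],"turn":[0,0,0]}]'
python3 -c "
from fit import *
s=monitor.sense();print(s['ee_pos'],s['contact_force'],s['torque'])"
```

```text
t: 24.98
ee_pos: [418.1, -229.0, 71.9]
eef_rot: [3.141, 0.0, -0.265]
contact_force: [1.8, -0.5, -2.0]
finger_gap: 19.3
[ 418.134 -228.992   71.865] [ 1.826 -0.467 -1.966] [-0.109 -0.532  0.139]
t: 25.23
ee_pos: [418.2, -229.0, 70.3]
eef_rot: [3.141, 0.0, -0.264]
contact_force: [1.2, -0.6, -1.2]
finger_gap: 19.0
[ 418.167 -228.968   70.263] [ 1.23  -0.62  -1.152] [-0.105 -0.433  0.077]
```

```bash
python3 -m jog '[{"fingers":1.5,"translation":[0.05,0,0.05],"turn":[0,0,0]},{"fingers":1.5,"translation":[0.05,0,0.1],"turn":[0,0,0]},{"fingers":1.5,"translation":[0.05,0,0.12],"turn":[0,0,0]},{"fingers":1.5,"translation":[0.05,0,0.12],"turn":[0,0,0]}]'
python3 -c "
from fit import *
s=monitor.sense();print(s['ee_pos'],s['contact_force'],s['torque'])"
python3 -m jog '[{"fingers":1.5,"translation":[0,0,0.05],"turn":[0,0,0]},{"fingers":1.5,"translation":[0,0,0.08],"turn":[0,0,0]},{"fingers":1.5,"translation":[0,0,0.08],"turn":[0,0,0]}]'
python3 -c "
from fit import *
s=monitor.sense();print(s['ee_pos'],s['contact_force'],s['torque'])"
```

```text
t: 25.57
ee_pos: [418.3, -228.9, 68.9]
eef_rot: [3.141, 0.001, -0.265]
contact_force: [1.0, -0.4, -2.4]
finger_gap: 19.4
[ 418.278 -228.915   68.893] [ 1.018 -0.407 -2.377] [-0.063 -0.128  0.012]
t: 25.82
ee_pos: [418.3, -228.9, 68.1]
eef_rot: [3.141, 0.001, -0.265]
contact_force: [0.1, 0.1, -1.7]
finger_gap: 19.2
[ 418.336 -228.95    68.118] [ 0.056  0.061 -1.706] [-0.009 -0.031 -0.04 ]
```

```bash
python3 -m jog '[{"fingers":1.5,"translation":[0,0,0.04],"turn":[0,0,0]},{"fingers":1.5,"translation":[0,0,0.04],"turn":[0,0,0]},{"fingers":1.5,"translation":[0,0,0.04],"turn":[0,0,0]}]'
python3 -m jog '[{"fingers":1.5,"translation":[0,0,0.03],"turn":[0,0,0]},{"fingers":1.5,"translation":[0,0,0.03],"turn":[0,0,0]},{"fingers":1.5,"translation":[0,0,0.03],"turn":[0,0,0]}]'
python3 -c "
from fit import *
s=monitor.sense();print(s['ee_pos'],s['contact_force'],s['torque'])"
```

```text
t: 26.07
ee_pos: [418.4, -229.0, 67.8]
eef_rot: [3.141, 0.001, -0.265]
contact_force: [-0.2, 0.3, -1.9]
finger_gap: 19.5
t: 26.32
ee_pos: [418.4, -229.0, 67.7]
eef_rot: [3.141, 0.001, -0.264]
contact_force: [-1.8, 0.9, 3.6]
finger_gap: 19.5
[ 418.43  -228.988   67.719] [-1.756  0.872  3.59 ] [0.187 0.469 0.01 ]
```

The block is seated at the same TCP height as when I grasped it (67.7), with upward force. I'll open the fingers, then rise.

```bash
python3 -m jog '[{"fingers":2.6,"translation":[0,0,0],"turn":[0,0,0]},{"fingers":4,"translation":[0,0,0],"turn":[0,0,0]},{"fingers":5.5,"translation":[0,0,0],"turn":[0,0,0]},{"fingers":6,"translation":[0,0,0],"turn":[0,0,0]},{"fingers":6,"translation":[0,0,0],"turn":[0,0,0]}]'
python3 -m jog '[{"fingers":6,"translation":[0,0,-1],"turn":[0,0,0]},{"fingers":6,"translation":[0,0,-4],"turn":[0,0,0]},{"fingers":6,"translation":[0,0,-8],"turn":[0,0,0]},{"fingers":6,"translation":[0,0,-12],"turn":[0,0,0]},{"fingers":6,"translation":[0,0,-15],"turn":[0,0,0]}]'
python3 -m jog '[{"fingers":6,"translation":[0,0,-4],"turn":[0,0,0]},{"fingers":6,"translation":[0,0,-8],"turn":[0,0,0]},{"fingers":6,"translation":[0,0,-11],"turn":[0,0,0]},{"fingers":6,"translation":[0,0,-11],"turn":[0,0,0]},{"fingers":6,"translation":[0,0,-11],"turn":[0,0,0]}]'
python3 - <<'E'
from fit import *
s=monitor.sense();pose=[s["ee_pos"],s["eef_rot"]]
im={n:snapshot(n)[...,::-1] for n in("wrist","scene","top")}
for n in im:cv2.imwrite(f"pics/{n}6.png",im[n])
w=im["wrist"]
for y in(-83,-59,-35):print("expected bar centre px",proj("wrist",b2w(*p[:3],np.array([-10,y,10])),pose),[proj("wrist",b2w(*p[:3],np.array([x,yy,10])),pose).round(1).tolist() for x,yy in((-50,y+12),(30,y+12),(30,y-12))])
print("handle top expected",proj("wrist",[419.4,-230,110],pose))
c=cv2.resize(w[120:380,260:500],None,fx=2.3,fy=2.3,interpolation=cv2.INTER_CUBIC)
cv2.imwrite("pics/c6.png",c)
E
```

```text
t: 26.73
ee_pos: [418.8, -229.1, 67.6]
eef_rot: [3.14, -0.0, -0.264]
contact_force: [0.2, -0.6, -0.0]
finger_gap: 60.1
t: 27.15
ee_pos: [418.9, -229.8, 220.9]
eef_rot: [3.14, -0.002, -0.266]
contact_force: [0.9, 0.4, -0.1]
finger_gap: 60.0
t: 27.57
ee_pos: [419.3, -229.2, 329.6]
eef_rot: [-3.142, -0.004, -0.264]
contact_force: [-0.0, -0.1, -0.3]
finger_gap: 60.2
expected bar centre px [362.295 305.131] [[334.8, 286.9], [395.1, 306.5], [389.9, 323.3]]
expected bar centre px [366.863 288.06 ] [[338.8, 269.6], [400.3, 289.0], [395.1, 306.5]]
expected bar centre px [371.519 270.28 ] [[342.9, 251.7], [405.6, 270.8], [400.3, 289.0]]
handle top expected [316.145 205.21 ]
```

View pics/c6.png

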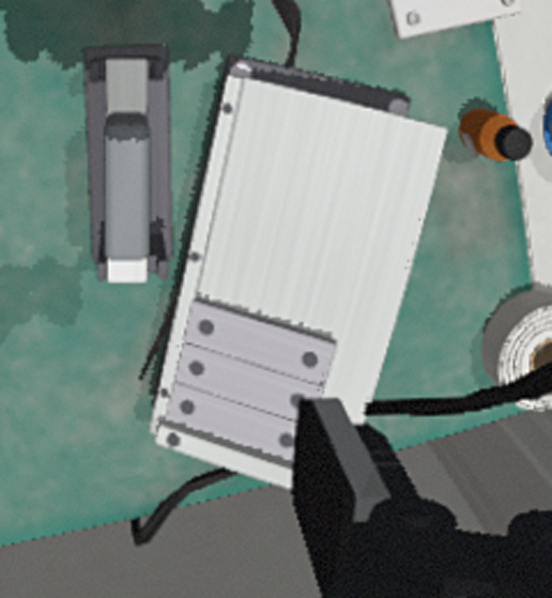

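The crop shows the three bars closed up against the stop. Bar_c's upper corners are at about (195,300) and (336,342), expected (191,303) and (335,347), and only hairline joints show between bars. The block sits straight in its stand and the bystanders look unmoved, so I'll hand in.

```bash
python3 -c "
from bench import *
print(close_job())"
```

```text
the job is handed in; nothing more can be done
None
```

The job is handed in at about 28 s of the 72 s allowed. The three bars are closed up against the end stop and the block is back in its stand.

**What I did:**
- I took the block from its stand and set it on the open end of the bed, finding the bed by touch. The sole's underside is about 37 mm below the origin.
- I swept the bars to the stop with the block square to within about 0.2°.
- Pressure read 8.3 to 11.3 N over the sweep and up to the final push. It ran low, about 8.3 to 8.6 N, for the first few calls, before I raised it.
- Putting the block back took one small sideways correction, when the flange rubbed a stand cheek at about 5 N.

**Last checks:**
- **Group at the stop:** the sweep stalled with the block at bed y = −12.7 mm, where −13 mm means fully closed. The pushing force rose from about 9 N to 13 N there.
- **Bars:** in the final picture bar_c's visible corners are within about 2 px of where they should be. Only hairline joints show between the bars, and they look flat with their feet on the lip. A finger hid the upper corner of the bar nearest the stop.
- **Block:** it came to rest at the same height as when I gripped it (67.7 mm) and looks straight in the stand.
- **Surroundings:** the bottle and the visible part of the label roll look unmoved by eye. I did not re-measure them, and the spool and setting block were mostly outside the final crop.

No check failed.

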